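# Key and mount a polishing wheel on a tilted spindle

### The job

Fit the brown polishing wheel to the leaning spindle: first drop the square brass key into the slot of the shaft, flat and all the way down, then line up the wheel's keyway with the key and slide the wheel on, disc first, until it sits fully home against the flange. Let go of it, and leave the other two pieces in the rack and the two loose stones where they are.

Things in the scene. Friction and masses are not known exactly. Their poses are not given: they have to be found in the camera images.
- shaft: Bare steel shaft, fixed, 32 mm across, 64 mm long, leaning towards the robot, axis 30 degrees from vertical. Origin on its axis at the face of the dark flange (52 mm across, the wheel ends against it), 115 mm above the bench. z: along the axis to the free end; x: square to it, out through the slot (away from the robot and up). The last 10 mm taper to 26 mm. Nothing stands over it.
- slot (a point): Middle of the slot's mouth at the shaft's free end, at x = 9, z = 64 mm in the shaft's frame. The slot runs along the axis, open at this end, 11.5 mm wide (flaring to 16 over the last 10 mm), flat floor 9 mm from the axis (falling to 6.5 at the mouth), lower end 6 mm above the flange. It faces upward, so a key let in at this end slides down by itself when let go, and its weight keeps it on the slot's floor and lower end.
- stand: Fixed stand of the shaft. Origin on the bench under the shaft's origin. Dark base plate 12 mm thick, 130 mm wide, from 60 mm before to 110 mm behind the origin, and a green round housing 64 mm across behind the flange. x points the way opposite to the shaft's lean.
- key: Square brass-yellow key, 10 x 10 x 40 mm, 32 g, standing loosely upright in one of the rack's sockets; 26 mm of it shows. Origin at the centre of its lower end (8 mm above the bench), z along it, x and y square to its sides. Either end and any side may go in the slot. Seated, it stands 3 mm proud of the shaft, its upper end 46 mm from the flange, 18 mm short of the shaft's end.
- key_mid (a point): Middle of the brass key, 20 mm from both ends. Seated, it lies at about x = 14, y = 0, z = 26 mm in the shaft's frame.
- wheel: Polishing wheel of about 0.4 kg, loose, lying on the bench: a brown disc 120 mm across and 14 mm thick, with a round steel boss 54 mm across standing 26 mm above it (40 mm in all). Origin at the centre of the disc's underside, z out through the boss, x towards the keyway. Its bore is 34.4 mm across, right through. Mounted, its frame coincides with the shaft's frame.
- keyway (a point): Outer edge of the wheel's keyway at the boss's top, 22 mm from the axis. The keyway is 13 mm wide and runs right through with the bore; both are flared by about 2 mm at the disc's underside. A white stroke on the disc marks the keyway's side.
- keyrack: Wooden block 150 x 44 x 22 mm, fixed to the bench, origin at the centre of its underside, x along its length. Three square sockets of 11.5 mm, 14 mm deep, on its middle line at x = -50, 0 and 50 mm; which piece stands in which varies.
- pin: Round bright steel pin, 10 mm across, 40 mm long, standing in the rack; not wanted. Origin at its lower end.
- longkey: Dark steel key, 10 x 10 x 52 mm, standing in the rack; not wanted. Origin at its lower end.
- stone1: Grey polished stone, 40 mm across, 10 mm high, on the bench; leave alone. Origin under its centre.
- stone2: Brownish polished stone, 40 mm across, 10 mm high, on the bench; leave alone. Origin under its centre.
Things that resemble listed ones, but are neither listed nor needed, are in the scene too. What is shaped like the wheel but blue or green is not meant.

How it is judged:
By the outcome, as a careful person would: the job done as asked, in the order asked, and still so for the second after the job is handed in, with the robot touching nothing.
It also fails if it takes over 69 s, if anything falls off the work surface, if the arm or the gripper's body presses on something with over 40 N, if the wrist force passes 120 N, or if a joint passes its speed limit or range.

### The arm

A 7-joint arm with a two-finger parallel gripper is mounted at the origin on the work surface. World frame = base frame: x ahead of the robot, y to its left, z up, the work surface at z = 0. Lengths are in m, angles in rad, forces in N, time in s.
With the tool pointing down it reaches from about 0.425 to 0.925 m from the base axis. Payload 6.8 kg.
Tool frame: the origin (TCP) lies midway between the tips of the shut fingers; the grasp point (between the pads) lies 19 mm behind it (r.grip_point_offset is the distance from the TCP to the grasp point, in m); z points along the fingers, y is the direction in which the jaws open and shut (so a half turn about z gives the same grasp; the last joint's range is limited). The gripper opens to 85 mm and grips with 20 to 120 N. Pads are 22 mm wide; open, the fingers measure 114 mm over their backs; the gripper's body (76 mm by 85 mm) begins 54 mm behind the grasp point. The pads swing forward as they close: fully open they stand 13 mm farther back than shut.
Start: joints at [1.223, 0.477, 0.022, 1.555, -0.011, 1.109, -0.083], TCP at [0.16, -0.656, 0.231] pointing down, gripper open.
Joint ranges: [-2.96, 2.96], [-0.34, 2.1], [-1.41, 1.46], [0.24, 2.44], [-1.37, 4.51], [0.17, 1.92], [-2.96, 2.96]. Speed limits (rad/s): [2.39, 2.39, 3.14, 3.14, 3.14, 3.14, 3.14].

### API

Orientations are given as a rotation vector (axis times angle).
In Python, from bench import r, grab_frame, camera_params gives the robot as it stands.
- The arm moves only by the tool carry_out, never from a script. Its argument "motion" is text: rows parted by semicolons, each of 5 numbers parted by spaces: the closure, from 0 (fully open) to 1 (shut), then the shift along the tool's x, y, z in mm, then the turn about the tool's z in rad. In form: fingers dx dy dz twist; .... A call has exactly 8 rows; each row shifts and turns the commanded pose from where the row before left it, along the tool's axes as they then stand; what a row does not reach is not made up. A row lasts 1/8 s, in which the tool goes at most 62.5 mm and 10.7 degrees, less where a joint would pass 70% of its speed; a pose out of reach is approached as far as the arm can. A call with a gripper value outside its range is refused whole. The fingers move at their own pace and stop on an object; "newtons" is the grip in N (left out, the last holds). Time passes only in rows, so rows that do not move let the fingers close, or fill a call up. It gives the time, the measured TCP pose, the force and the opening at its end, in the units of the state.
- r.get_obs(): the state, without advancing time (a new reading comes with each control period).
- grab_frame(name): name is "scene" or "side" or "wrist"; returns the picture (384x512x3 uint8, red, green, blue); there is no depth.
- camera_params(name): a dict with "fx", "fy", "cx", "cy" (pixels), "eye" and "attitude" of the camera in the world. Camera axes: x right, y down, z forward; pixel columns grow to the right and rows downward; lengths in m; the calibration is good to about 2 mm. The wrist camera is an equidistant fisheye: a pixel r from the principal point sees the ray r / f radians off the axis. A picture is of the moment at which its call begins: read the wrist's pose just before it. camera_params takes no time and is no camera call; for the wrist camera it gives the pose at the moment of the call.
- r.hand_in(): hands the job in, once; it reports no verdict.
The state is a dict: "clock": time; "joints": joint angles; "qvel": joint speeds; "tau": joint torques, N m; "tcp_pos": TCP position; "orientation": TCP orientation; "contact_force": force on the tool from outside, world axes, zero at the start; "moment": the same for the moment, N m; "grip_width": finger opening in m.
Only numpy, scipy, OpenCV 4.12 (cv2) and the standard library are available. Lean on these libraries where they do the work, as an engineer would, in place of code of your own. Each camera call takes 0.05 s, during which the arm holds its last target.

## Working session

There is one attempt and no reset: what is moved stays moved. The work goes in short steps, Python scripts to look and compute and a tool call to move; the robot and the scene stay as the last step left them, time stands still between calls to the robot, and variables do not carry over. Pictures are saved under pics/ and viewed, and the job is handed in when it is done.

Besides the shell and the picture viewer there is one more tool, called after "Emit:" as name(argument=value, ...), one argument or row to a line, values as JSON. carry_out: Moves the arm, as the interface text tells. Its arguments: {"type":"object","properties":{"motion":{"type":"string"},"newtons":{"type":"number"}},"required":["motion"]}

```bash
ls -la; mkdir -p pics; python3 - <<'E'
from bench import r, grab_frame, camera_params
import cv2
print(r.get_obs())
for n in ("scene","side","wrist"):
    print(n,camera_params(n))
    im=grab_frame(n); cv2.imwrite(f"pics/{n}0.png",im[:,:,::-1])
print(r.grip_point_offset)
E
```

```text
total 12
drwxr-xr-x  3 agent agent 4096 Dec  7 09:42 .
drwxr-xr-x 23 root  root  4096 Dec  7 09:42 ..
drwxr-xr-x  2 agent agent 4096 Dec  7 09:42 pics
{'clock': 0.0, 'joints': array([ 1.22290389,  0.47781195,  0.02235724,  1.55645088, -0.01148051,
        1.10928251, -0.08312206]), 'qvel': array([-0.00107038,  0.00065033, -0.00089932, -0.00073845,  0.00071048,
        0.00013441, -0.00064145]), 'tau': array([ 3.17076660e-05, -5.96448541e+01,  1.60845000e+00, -2.81201595e+01,
        1.25332241e-02,  9.22433945e-03,  1.81033130e-06]), 'tcp_pos': array([ 0.16014359, -0.65512399,  0.23031835]), 'orientation': array([-3.11726871e+00, -3.75538428e-01,  5.92793749e-04]), 'contact_force': array([-0.25283032, -0.61397549,  0.10339084]), 'moment': array([0.0232898 , 0.03408501, 0.01061844]), 'grip_width': 0.08553496979346487}
scene {'fx': 415.81064573231663, 'fy': 415.81064573231663, 'cx': 258.11278247133055, 'cy': 190.30865250039145, 'eye': array([1.10060465, 0.46207614, 0.75574009]), 'attitude': array([-1.1113657 , -2.31541808,  1.05301334])}
side {'fx': 367.65305549203697, 'fy': 367.65305549203697, 'cx': 252.01216122667836, 'cy': 193.63446393217413, 'eye': array([ 0.37173979, -0.61660822,  0.61765685]), 'attitude': array([-2.20252301,  0.31130159, -0.12689377])}
wrist {'fx': 297.3186396354542, 'fy': 297.3186396354542, 'cx': 255.61892361548826, 'cy': 191.78354153790195, 'eye': array([ 0.22660073, -0.63930148,  0.37344847]), 'attitude': array([ 2.29495241, -1.80205014, -0.24838246])}
0.0187
```

View pics/scene0.png

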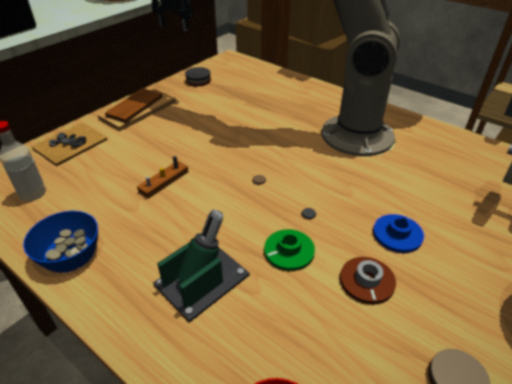

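View pics/side0.png

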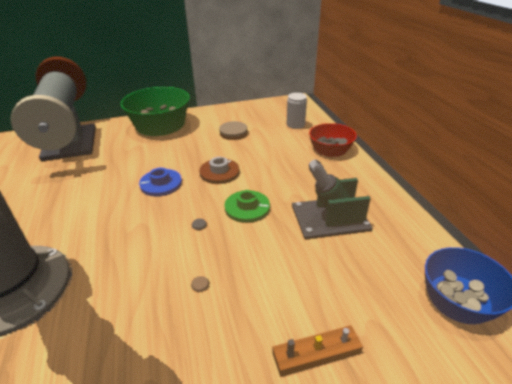

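View pics/wrist0.png

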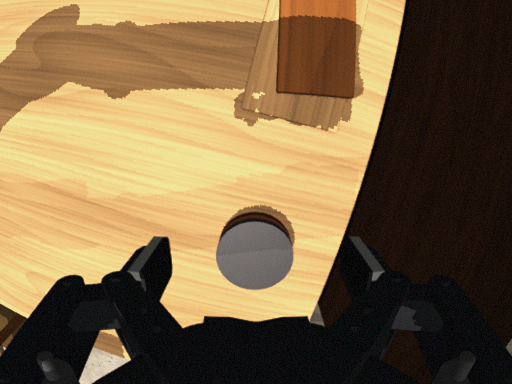

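```bash
cat > h.py <<'E'
import numpy as np, cv2, sys
from scipy.spatial.transform import Rotation as R
from scipy.optimize import least_squares
from bench import r, grab_frame, camera_params
def ray(c,u,v,fish=False):
    x=(u-c['cx'])/c['fx']; y=(v-c['cy'])/c['fy']
    if fish:
        t=np.hypot(x,y); s=np.sin(t)/t if t>1e-9 else 1.
        d=np.array([x*s,y*s,np.cos(t)])
    else: d=np.array([x,y,1.])
    d=R.from_rotvec(c['attitude']).apply(d); return d/np.linalg.norm(d)
def proj(c,P,fish=False):
    p=R.from_rotvec(c['attitude']).inv().apply(np.atleast_2d(P)-c['eye'])
    if fish:
        rr=np.hypot(p[:,0],p[:,1]); t=np.arctan2(rr,p[:,2]); k=t/np.maximum(rr,1e-12)
    else: k=1/p[:,2]
    return np.c_[c['cx']+c['fx']*p[:,0]*k, c['cy']+c['fy']*p[:,1]*k]
def onz(c,u,v,z,fish=False):
    d=ray(c,u,v,fish); return c['eye']+d*(z-c['eye'][2])/d[2]
def tri(obs): # list of (c,u,v,fish)
    A=np.zeros((3,3));b=np.zeros(3)
    for c,u,v,f in obs:
        d=ray(c,u,v,f);M=np.eye(3)-np.outer(d,d);A+=M;b+=M@c['eye']
    return np.linalg.solve(A,b)
def crop(im,x0,y0,x1,y1,k,name):
    cv2.imwrite(name,cv2.resize(im[y0:y1,x0:x1,::-1],None,fx=k,fy=k,interpolation=cv2.INTER_CUBIC))
def tool():
    o=r.get_obs(); return o['tcp_pos'],R.from_rotvec(o['orientation'])
def shift(P,yaw=None):
    p,q=tool(); return q.inv().apply(np.array(P)-p)*1000
E
python3 - <<'E'
from h import *
a=cv2.imread('pics/scene0.png')[:,:,::-1]; b=cv2.imread('pics/side0.png')[:,:,::-1]
crop(b,260,320,370,380,7,'pics/c1.png')
crop(b,190,150,390,250,4,'pics/c2.png')
crop(a,130,140,310,320,4.4*.75,'pics/c3.png')
c=camera_params('side')
for n,u,v,z in (('key',319,338,.048),('wheel',220,162,.04),('s1',200,225,.01),('s2',200,284,.01),('shafttip',315,165,.17)):
    print(n,onz(c,u,v,z))
print(tool()[1].as_matrix())
w=camera_params('wrist');print(tool()[1].inv().apply(w['eye']-tool()[0]), (tool()[1].inv()*R.from_rotvec(w['attitude'])).as_matrix())
E
```

```text
key [ 0.56159054 -0.3115911   0.048     ]
wheel [0.51487854 0.29267193 0.04      ]
s1 [0.41694068 0.07029522 0.01      ]
s2 [ 0.38804472 -0.11030597  0.01      ]
shafttip [0.68277311 0.01261574 0.17      ]
[[ 9.71388908e-01  2.37493987e-01 -4.42202442e-04]
 [ 2.37494381e-01 -9.71387871e-01  1.42252291e-03]
 [-9.17094520e-05 -1.48684357e-03 -9.99998890e-01]]
[ 6.82706900e-02  1.33058727e-04 -1.43070639e-01] [[-5.00191891e-04 -9.63179133e-01 -2.68860016e-01]
 [ 9.99999768e-01 -6.05896072e-04  3.10178803e-04]
 [-4.61658978e-04 -2.68859799e-01  9.63179212e-01]]
```

View pics/c1.png

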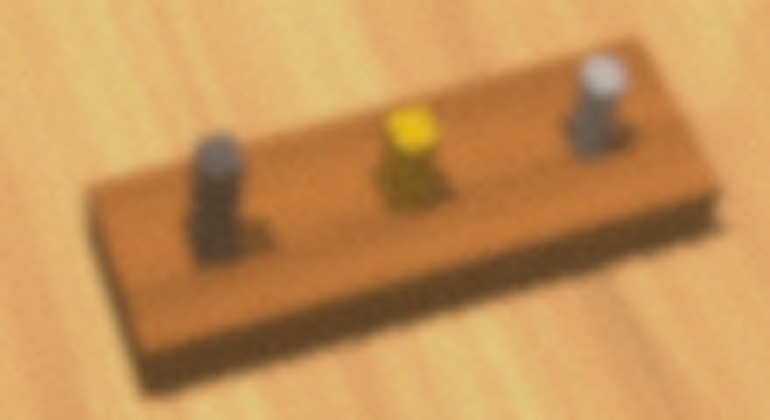

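View pics/c2.png

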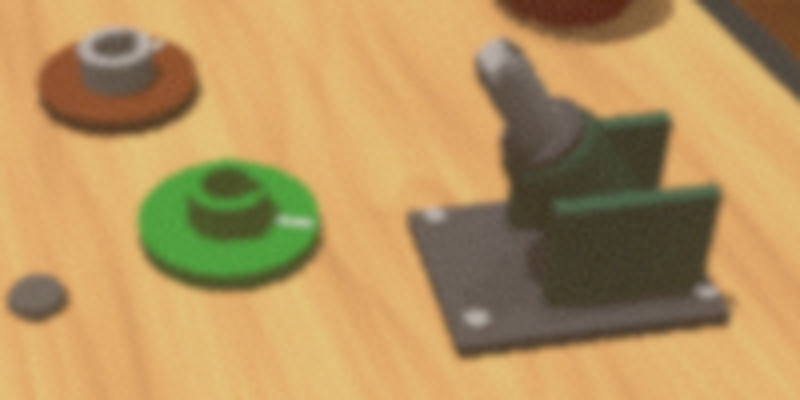

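View pics/c3.png

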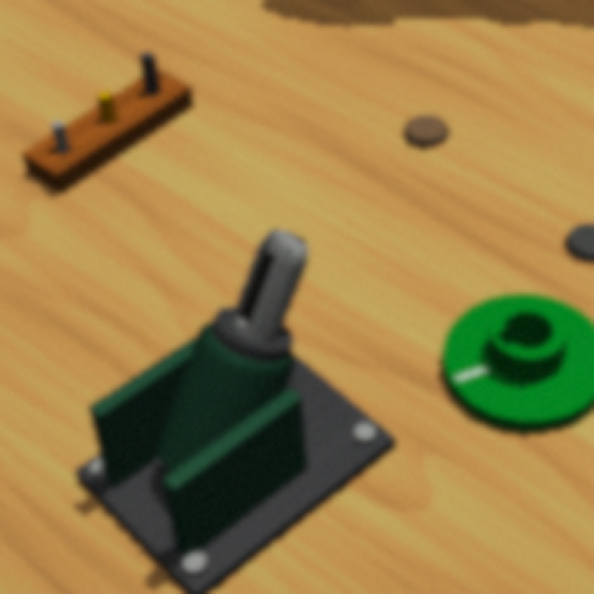

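```bash
python3 - <<'E'
from h import *
c=camera_params('side')
P=onz(c,260+216/7,320+255/7,.022);Q=onz(c,260+590/7,320+150/7,.022)
print(P,Q,Q-P,np.degrees(np.arctan2(*(Q-P)[1::-1])))
K=onz(c,260+411/7,320+131/7,.048);print(K)
# stand plate corners at z=.012
for u,v in ((410,215),(455,352),(728,315)): print(onz(c,190+u/4,150+v/4,.012))
print(shift([K[0],K[1],.17]))
E
```

```text
[ 0.51105572 -0.31572218  0.022     ] [ 0.60973533 -0.31592302  0.022     ] [ 0.09867962 -0.00020084  0.        ] -0.1166103390410226
[ 0.5606013  -0.31266294  0.048     ]
[0.66266805 0.0800318  0.012     ]
[ 0.64294805 -0.04729608  0.012     ]
[ 0.81069133 -0.06468571  0.012     ]
[ 470.30829402 -237.58484181   60.824408  ]
```

Emit:
carry_out(
  motion="0 52 -26 7 0;0 52 -26 7 0;0 52 -26 7 0;0 52 -26 7 0;0 52 -26 7 0;0 52 -26 7 0;0 52 -26 7 0;0 52 -26 7 0",
  newtons=20,
)

```text
clock: 1.15
tcp_pos: [0.5162, -0.3535, 0.1749]
orientation: [-3.119, -0.375, 0.0]
contact_force: [0.3, -0.1, -1.0]
grip_width: 0.0852
```

Emit:
carry_out(
  motion="0 27 -15 2 0;0 27 -15 2 0;0 0 0 0 0.08;0 0 0 0 0.08;0 0 0 0 0.08;0 0 0 0 0;0 0 0 0 0;0 0 0 0 0",
)

```text
clock: 2.15
tcp_pos: [0.5603, -0.3129, 0.1713]
orientation: [-3.142, -0.001, 0.0]
contact_force: [1.1, 0.0, 0.4]
grip_width: 0.0852
```

```bash
python3 - <<'E'
from h import *
import pickle
o=r.get_obs();print(o['clock'],o['tcp_pos'],o['orientation'],o['joints'],tool()[1].as_matrix()[:,0])
c=camera_params('wrist');im=grab_frame('wrist');pickle.dump((c,im),open('w1.pkl','wb'))
cv2.imwrite('pics/w1.png',im[:,:,::-1])
E
```

```text
2.15 [ 0.56028467 -0.312914    0.17126128] [-3.14153346e+00 -9.12161523e-04  9.52791065e-05] [ 0.46124401  0.48203241 -0.06682187  1.69279775  0.03754656  0.96808791
 -1.18949183] [ 9.99999830e-01  5.80712745e-04 -6.06405511e-05]
```

View pics/w1.png

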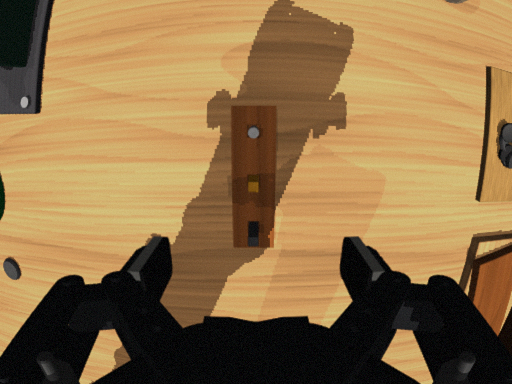

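```bash
python3 - <<'E'
from h import *
import pickle
c,im=pickle.load(open('w1.pkl','rb'))
crop(im,215,95,295,260,3.6,'pics/w1c.png')
p,q=tool()
print(proj(c,[p,p+[0,0,-.12]],True))
for u,v,z in ((253,187,.022),(253.5,183,.048),(253.5,132,.048),(253,229,.06)): print(onz(c,u,v,z,True))
E
```

```text
[[255.51947557 243.32482817]
 [255.5145393  186.39809095]]
[ 0.55206982 -0.3103885   0.022     ]
[ 0.56269203 -0.31108551  0.048     ]
[ 0.6096348  -0.31114919  0.048     ]
[ 0.52188383 -0.31061431  0.06      ]
```

View pics/w1c.png

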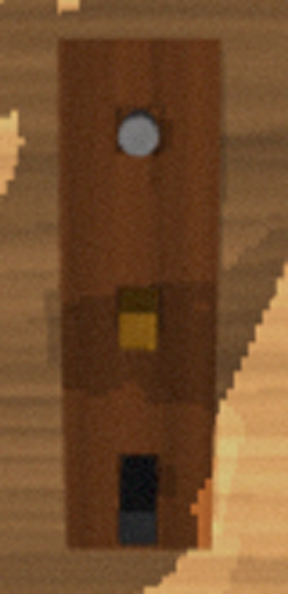

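```bash
python3 - <<'E'
from h import *
import pickle
c,im=pickle.load(open('w1.pkl','rb'))
for u,v,z in ((253.2,187,.048),(253.3,132.5,.048),(253.2,242,.060)): print(onz(c,u,v,z,True))
K=onz(c,253.2,187,.048,True); print(shift([K[0],K[1],.036]))
E
```

```text
[ 0.55887722 -0.31080097  0.048     ]
[ 0.60918484 -0.31097035  0.048     ]
[ 0.50855435 -0.31076056  0.06      ]
[ -1.42022532  -2.13610439 135.26590204]
```

Emit:
carry_out(
  motion="0 -1 -2 30 0;0 0 0 40 0;0 0 0 40 0;0 0 0 24 0;0 0 0 0 0;1 0 0 0 0;1 0 0 0 0;1 0 0 0 0",
  newtons=40,
)

```text
clock: 3.2
tcp_pos: [0.56, -0.3112, 0.0384]
orientation: [3.141, -0.0, 0.003]
contact_force: [0.5, -0.5, 0.2]
grip_width: 0.0323
```

Emit:
carry_out(
  motion="1 0 0 0 0;1 0 0 0 0;1 0 0 0 0;1 0 0 -4 0;1 0 0 -30 0;1 0 0 -40 0;1 0 0 -40 0;1 0 0 0 0",
)

```text
clock: 4.2
tcp_pos: [0.5613, -0.3119, 0.1549]
orientation: [3.139, -0.001, 0.009]
contact_force: [0.3, 0.2, -0.2]
grip_width: 0.0088
```

```bash
python3 - <<'E'
from h import *
import pickle
o=r.get_obs();print(o['clock'],o['tcp_pos'],o['grip_width'])
c=camera_params('wrist');im=grab_frame('wrist');pickle.dump((c,im),open('w2.pkl','wb'))
crop(im,156,100,356,290,3,'pics/w2.png')
c=camera_params('side');im=grab_frame('side')
a,b=proj(c,o['tcp_pos'])[0].astype(int)
crop(im,a-60,b-60,a+60,b+50,5,'pics/s2.png')
E
```

```text
4.2 [ 0.56134422 -0.31189971  0.15490234] 0.008802781825457805
```

View pics/w2.png

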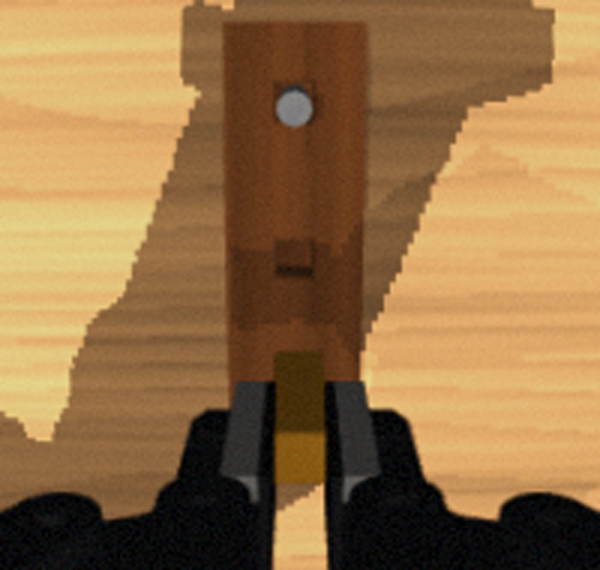

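View pics/s2.png

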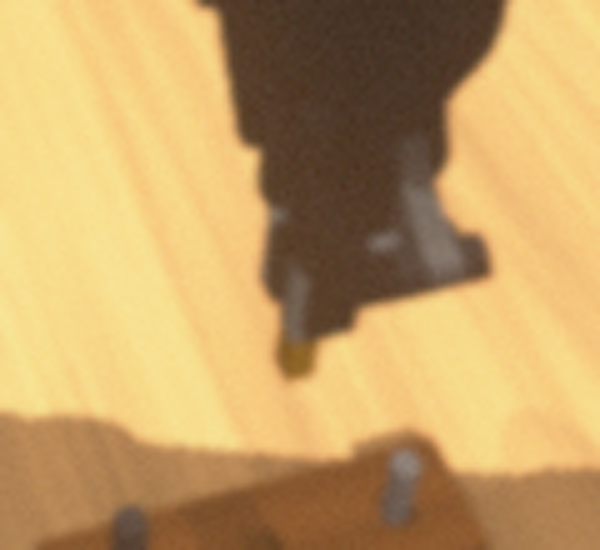

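Emit:
carry_out(
  motion="1 0 -20 -45 0;1 5 -45 -35 0;1 6 -52 -25 0;1 6 -55 0 0;1 6 -55 0 0;1 6 -55 0 0;1 6 -50 0 0;1 4 0 0 0.12",
)

```text
clock: 5.3
tcp_pos: [0.5973, 0.0273, 0.2544]
orientation: [-3.134, 0.179, 0.006]
contact_force: [0.1, -1.0, -0.3]
grip_width: 0.008
```

```bash
python3 - <<'E'
from h import *
import pickle
o=r.get_obs();print(o['clock'],o['tcp_pos'],o['grip_width'],tool()[1].as_matrix())
c=camera_params('wrist');im=grab_frame('wrist');pickle.dump((c,im,o),open('w3.pkl','wb'))
cv2.imwrite('pics/w3.png',im[:,:,::-1])
E
```

```text
5.3 [0.59734453 0.02733712 0.2543676 ] 0.008022670677723312 [[ 0.99348412 -0.11392041 -0.0033829 ]
 [-0.1139123  -0.99348766  0.00250092]
 [-0.00364578 -0.00209927 -0.99999115]]
```

View pics/w3.png

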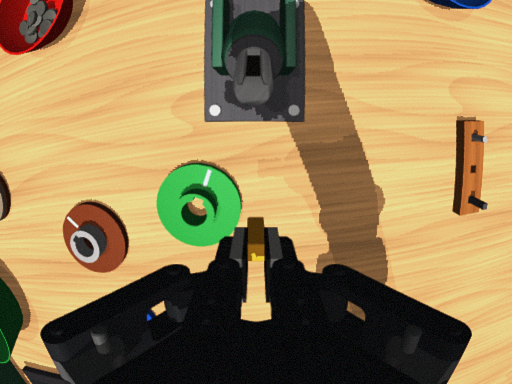

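```bash
python3 - <<'E'
from h import *
import pickle
c,im,o=pickle.load(open('w3.pkl','rb'))
crop(im,200,0,310,130,4.6,'pics/w3c.png')
E
```

```text
(no output)
```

View pics/w3c.png

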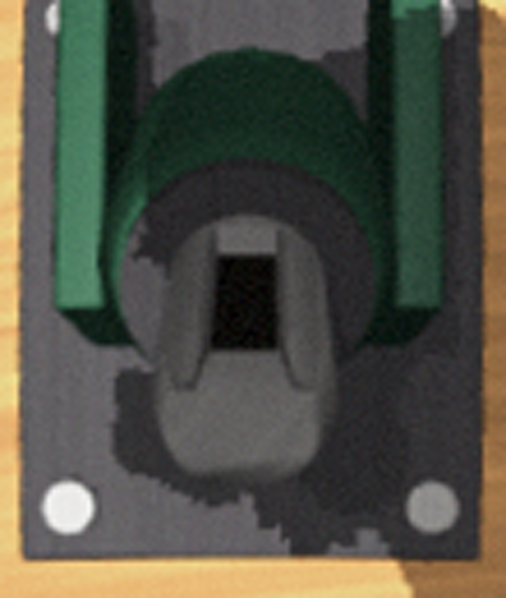

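```bash
cat >> h.py <<'E'
s30,c30=.5,np.sqrt(3)/2
def shaftpt(par,x,y,z):  # mm in shaft frame -> world; par=(X,Y,yaw)
    X,Y,t=par[:3]
    zz=(par[3] if len(par)>3 else .115)
    u=(x*c30-z*s30)/1000; h=(x*s30+z*c30)/1000; y=y/1000
    ct,st=np.cos(t),np.sin(t)
    return np.array([X+u*ct-y*st, Y+u*st+y*ct, zz+h])
def standpt(par,x,y,z):
    X,Y,t=par[:3];ct,st=np.cos(t),np.sin(t);x,y,z=x/1e3,y/1e3,z/1e3
    return np.array([X+x*ct-y*st,Y+x*st+y*ct,z])
E
python3 - <<'E'
from h import *
import pickle
c,im,o=pickle.load(open('w3.pkl','rb'))
ob=[('st',(-60,65,12),(22,558)),('st',(-60,-65,12),(478,556)),
('sh',(9,5.75,6),(215,255)),('sh',(9,-5.75,6),(278,255)),('sh',(6.5,0,64),(245,352)),('sh',(-13,0,64),(246,472)),('sh',(16,0,6),(247,217))]
def pts(par): return np.array([standpt(par,*p) if k=='st' else shaftpt(par,*p) for k,p,_ in ob])
px=np.array([[200+u/4.6,v/4.6] for *_,(u,v) in ob])
f=lambda q: (proj(c,pts(q),True)-px).ravel()
s=least_squares(f,[.71,.01,-.12]); print(s.x,np.degrees(s.x[2])); print(s.fun.reshape(-1,2).round(2))
# using shaft only
f2=lambda q:(proj(c,pts(np.r_[q,s.x[2]]),True)-px)[2:].ravel()
s2=least_squares(f2,s.x[:2]);print(s2.x,s2.fun.reshape(-1,2).round(2))
print('yaw tool',np.arctan2(*tool()[1].as_matrix()[1::-1,0]))
# side check: project into side
sc=camera_params('side');print(proj(sc,[shaftpt(s.x,0,0,64),shaftpt(s.x,9,0,64),standpt(s.x,-60,65,12),standpt(s.x,-60,-65,12)]))
E
```

```text
[ 0.71345916  0.01590938 -0.11254126] -6.448138970024684
[[-0.43 -1.29]
 [ 0.79 -1.13]
 [ 0.51 -2.31]
 [-0.41 -2.36]
 [-0.08  4.82]
 [-0.12  1.37]
 [-0.11 -1.24]]
[0.71373175 0.01583903] [[ 0.55 -2.6 ]
 [-0.37 -2.66]
 [-0.03  4.45]
 [-0.07  1.01]
 [-0.06 -1.54]]
yaw tool -0.1234280498205571
[[313.32556994 163.32156827]
 [316.86831286 161.2628143 ]
 [290.98736664 202.21095606]
 [304.32174456 236.16085885]]
```

```bash
python3 - <<'E'
from h import *
import pickle
c,im,o=pickle.load(open('w3.pkl','rb'))
ob=[('st',(-60,65,12),(22,558)),('st',(-60,-65,12),(478,556)),
('sh',(9,5.75,6),(215,255)),('sh',(9,-5.75,6),(278,255)),('sh',(9,0,54),(245,352)),('sh',(-13,0,64),(246,472)),('sh',(16,0,6),(247,217))]
def pts(par): return np.array([standpt(par,*p) if k=='st' else shaftpt(par,*p) for k,p,_ in ob])
px=np.array([[200+u/4.6,v/4.6] for *_,(u,v) in ob])
f=lambda q: (proj(c,pts(q),True)-px).ravel()
s=least_squares(f,[.71,.01,-.12]); print(s.x,np.degrees(s.x[2])); print(s.fun.reshape(-1,2).round(2))
f2=lambda q:(proj(c,pts(np.r_[q[:2],s.x[2],q[2]]),True)-px)[2:].ravel()
s2=least_squares(f2,np.r_[s.x[:2],.115]);print(s2.x,s2.fun.reshape(-1,2).round(2))
# key as seen: project key corners hanging from tcp
p,q=o['tcp_pos'],R.from_rotvec(o['orientation'])
for pt in ((5,5,30),(5,-5,30),(5,5,-10),(5,-5,-10),(-5,5,-10)): print(pt,proj(c,p+q.apply(np.array(pt)/1e3),True))
crop(im,220,200,290,280,7,'pics/w3k.png')
E
```

```text
[ 0.71209055  0.0160774  -0.11266512] -6.455236141166767
[[-0.42 -0.24]
 [ 0.76 -0.07]
 [ 0.49 -0.86]
 [-0.42 -0.91]
 [-0.03 -1.64]
 [-0.14  3.12]
 [-0.12  0.21]]
[0.71396314 0.0159446  0.10115025] [[ 0.84 -0.13]
 [-0.7  -0.18]
 [ 0.04 -1.93]
 [-0.08  1.1 ]
 [-0.08  1.3 ]]
(5, 5, 30) [[263.58587286 215.15044922]]
(5, -5, 30) [[247.43677326 215.16134204]]
(5, 5, -10) [[265.65504783 242.90687525]]
(5, -5, -10) [[245.3824911  242.92042376]]
(-5, 5, -10) [[265.4042499  260.58748799]]
```

View pics/w3k.png

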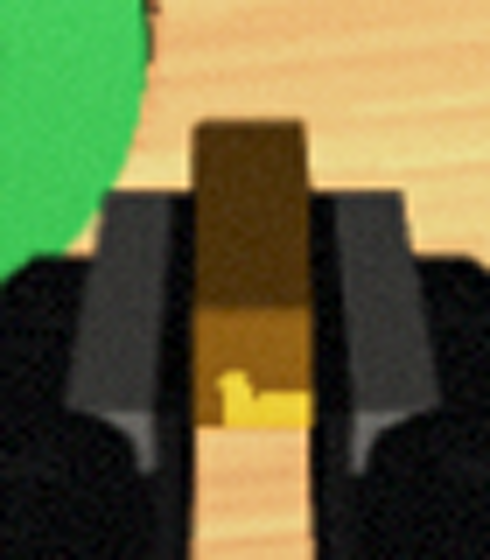

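```bash
python3 - <<'E'
from h import *
par=(.7125,.0160,-.1127)
def W(u,h,v=0): 
    ct,st=np.cos(par[2]),np.sin(par[2]); return [par[0]+u*ct/1e3-v*st/1e3,par[1]+u*st/1e3+v*ct/1e3,.115+h/1e3]
print(shift(W(-13,110)))
E
```

```text
[101.82048769  -5.83685804  28.98828115]
```

Emit:
carry_out(
  motion="1 25 -1.5 0 -0.01;1 25 -1.5 0 0;1 25 -1.5 0 0;1 20 -1 10 0;1 6.5 0 19 0;1 0 0 0 0;1 0 0 0 0;1 0 0 0 0",
  newtons=25,
)

```text
clock: 6.35
tcp_pos: [0.6998, 0.0152, 0.2282]
orientation: [-3.137, 0.173, -0.001]
contact_force: [-0.1, 0.1, -0.0]
grip_width: 0.0086
```

```bash
python3 - <<'E'
from h import *
import pickle
o=r.get_obs();print(o['clock'],o['tcp_pos'],o['grip_width'],tool()[1].as_matrix())
par=(.7125,.0160,-.1127)
q=R.from_euler('z',-par[2]).apply(o['tcp_pos']-[par[0],par[1],.115])*1e3;print('u,v,h',q)
c=camera_params('wrist');im=grab_frame('wrist');pickle.dump((c,im,o),open('w4.pkl','wb'))
crop(im,186,150,326,290,4.2,'pics/w4.png')
for n in('side','scene'):
    c=camera_params(n);im=grab_frame(n);a,b=proj(c,o['tcp_pos'])[0].astype(int)
    crop(im,a-50,b-40,a+50,b+60,5,f'pics/{n}4.png')
E
```

```text
6.35 [0.69977042 0.01521489 0.22815996] 0.008604124018500345 [[ 9.93959794e-01 -1.09740695e-01  9.53302754e-04]
 [-1.09740792e-01 -9.93960239e-01  5.04886444e-05]
 [ 9.42004374e-04 -1.54799882e-04 -9.99999544e-01]]
u,v,h [-12.56053404  -2.21172274 113.15996137]
```

View pics/w4.png

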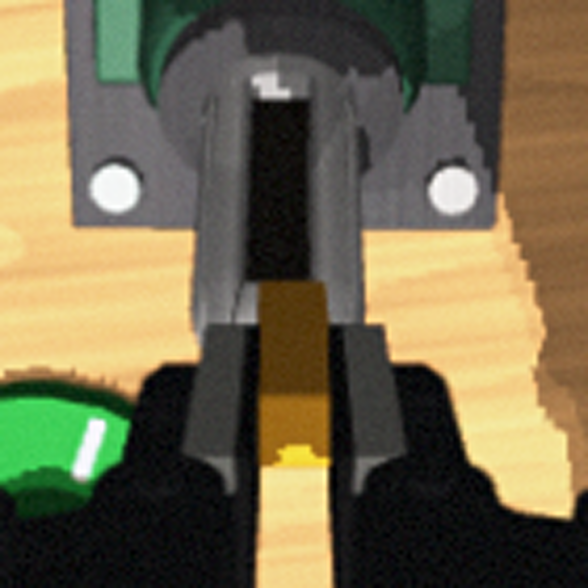

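View pics/side4.png

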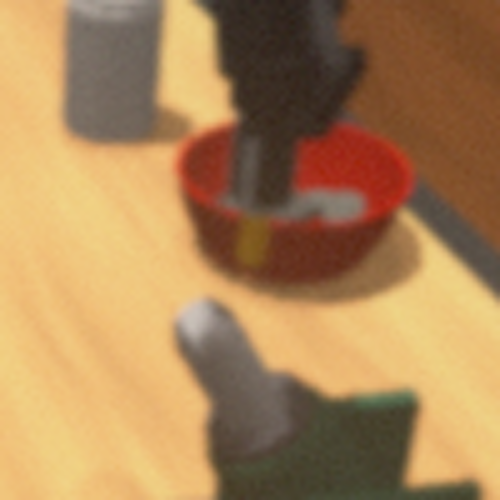

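View pics/scene4.png

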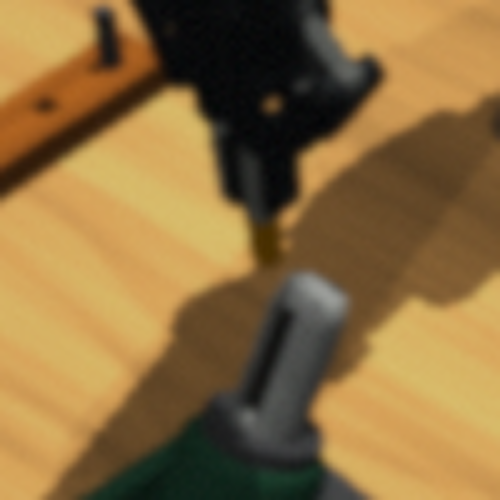

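Emit:
carry_out(
  motion="1 0 -2.4 0 0;1 0 0 7 0;1 0 0 7 0;1 0 0 7 0;1 0 0 4 0;1 0 0 0 0;1 0 0 0 0;1 0 0 0 0",
)

```text
clock: 7.5
tcp_pos: [0.7004, 0.0176, 0.2027]
orientation: [-3.137, 0.173, -0.001]
contact_force: [-0.7, 0.8, -0.4]
grip_width: 0.0082
```

```bash
cat >> h.py <<'E'
par=[.7125,.0160,-.1127]
def uvh(P=None):
    if P is None:P=r.get_obs()['tcp_pos']
    return R.from_euler('z',-par[2]).apply(np.array(P)-[par[0],par[1],.115])*1e3
def look(tag,sc=True,box=(186,150,326,290),k=4.2):
    import pickle
    o=r.get_obs();print(o['clock'],'uvh',uvh(o['tcp_pos']).round(1),'F',o['contact_force'].round(1),'w',round(o['grip_width'],4),'yaw',np.arctan2(*R.from_rotvec(o['orientation']).as_matrix()[1::-1,0]).round(4))
    c=camera_params('wrist');im=grab_frame('wrist');pickle.dump((c,im,o),open(f'{tag}.pkl','wb'))
    crop(im,*box,k,f'pics/w{tag}.png')
    if sc:
      out=[]
      for n in('side','scene'):
        c=camera_params(n);im=grab_frame(n);a,b=proj(c,o['tcp_pos'])[0].astype(int)
        a=np.clip(a,45,467);b=np.clip(b,45,339)
        out.append(cv2.resize(im[b-45:b+45,a-45:a+45,::-1],None,fx=4.4,fy=4.4,interpolation=cv2.INTER_CUBIC))
      cv2.imwrite(f'pics/s{tag}.png',np.hstack(out))
E
python3 -c "
from h import *
look('5')"
```

```text
7.5 uvh [-12.2   0.2  87.7] F [-0.7  0.8 -0.4] w 0.0082 yaw -0.1102
```

View pics/w5.png

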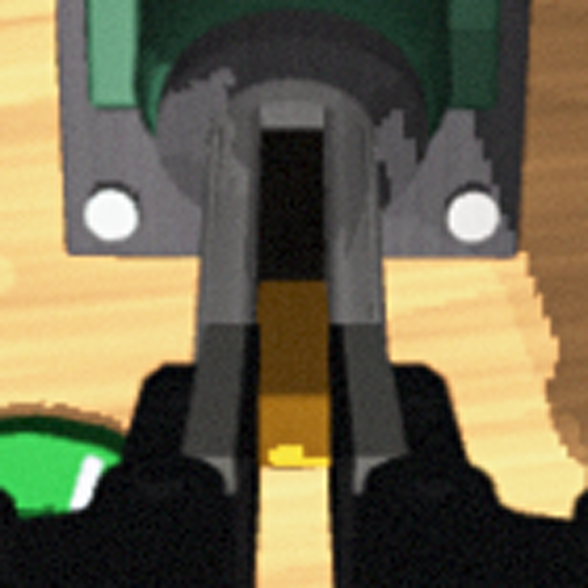

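View pics/s5.png

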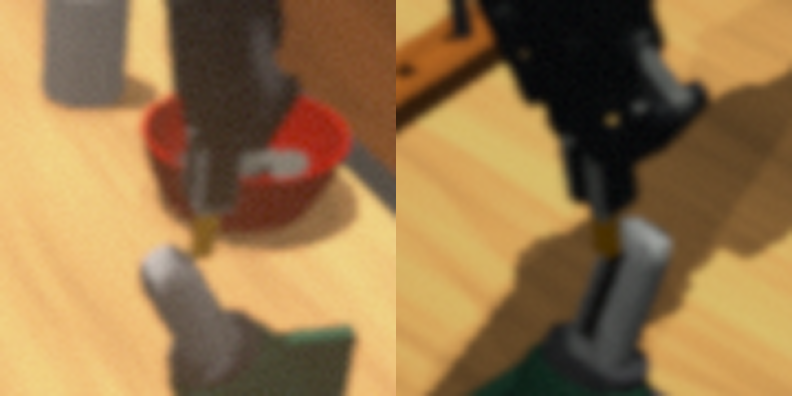

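```bash
python3 -c "
from h import *
import pickle
c,im,o=pickle.load(open('5.pkl','rb'))
for p in ((9,5.75,6),(9,-5.75,6),(16,0,6)):
  a=proj(c,shaftpt(par,*p),True)[0]; print(p,(a-[186,150])*4.2)
for p in ((-60,65),(-60,-65)):
  a=proj(c,standpt(par,*p,12),True)[0]; print(p,(a-[186,150])*4.2)
"
```

```text
(9, 5.75, 6) [261.48493559 120.69248427]
(9, -5.75, 6) [324.78248944 120.80733217]
(16, 0, 6) [293.22344492  91.98074962]
(-60, 65) [ 64.91849052 252.95800316]
(-60, -65) [519.59117156 253.73466699]
```

Emit:
carry_out(
  motion="1 0 0 4 0;1 0 0 4 0;1 -1 0 2 0;1 -1.5 0 2 0;1 -1.5 0 2 0;1 -1.5 0 2 0;1 0 0 0 0;1 0 0 0 0",
  newtons=25,
)

```text
clock: 8.65
tcp_pos: [0.6981, 0.018, 0.1892]
orientation: [-3.136, 0.174, -0.014]
contact_force: [5.8, -1.5, 6.8]
grip_width: 0.0083
```

```bash
python3 -c "
from h import *
look('6')"
```

```text
8.65 uvh [-14.5   0.3  74.2] F [ 5.8 -1.5  6.8] w 0.0083 yaw -0.1107
```

View pics/w6.png

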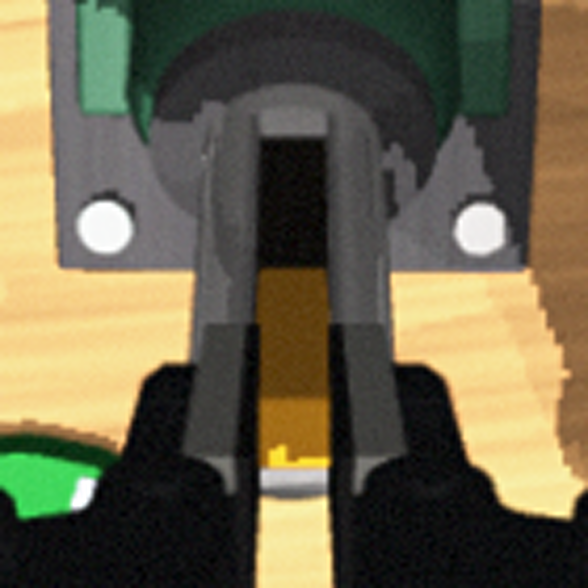

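View pics/s6.png

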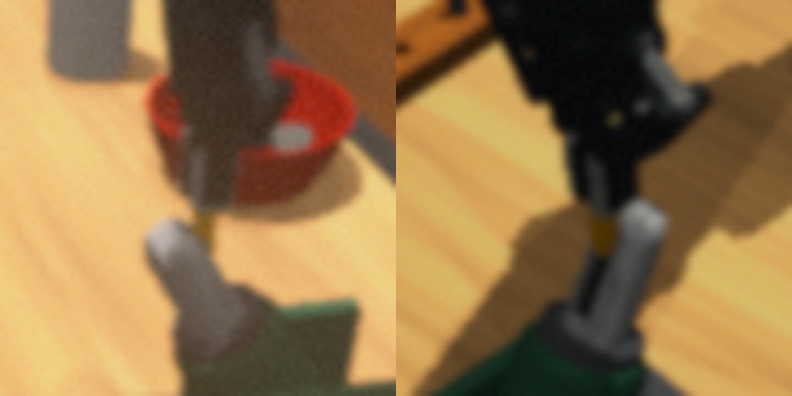

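Emit:
carry_out(
  motion="1 -1.5 0 1.5 0;1 -1.5 0 1.5 0;1 -1.5 0 1.5 0;1 -1 0 1 0;1 -1 0 1 0;1 0 0 0 0;1 0 0 0 0;1 0 0 0 0",
)

```text
clock: 9.8
tcp_pos: [0.6925, 0.0188, 0.1836]
orientation: [-3.136, 0.174, -0.017]
contact_force: [5.5, -0.7, 9.7]
grip_width: 0.0081
```

```bash
python3 -c "
from h import *
look('7')"
```

```text
9.8 uvh [-20.2   0.5  68.6] F [ 5.5 -0.7  9.7] w 0.0081 yaw -0.1107
```

View pics/w7.png

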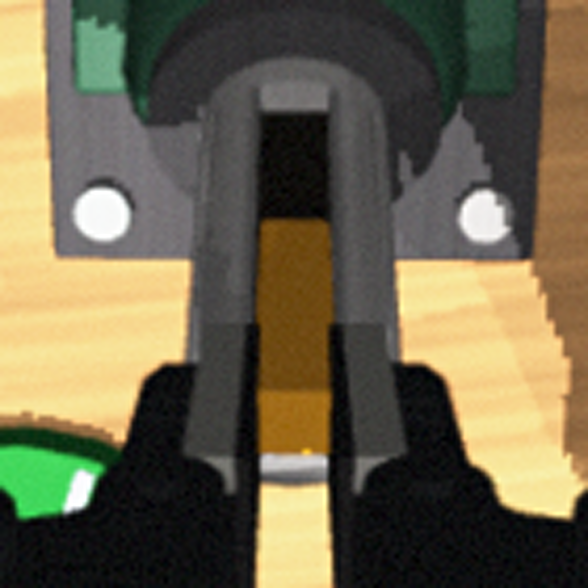

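View pics/s7.png

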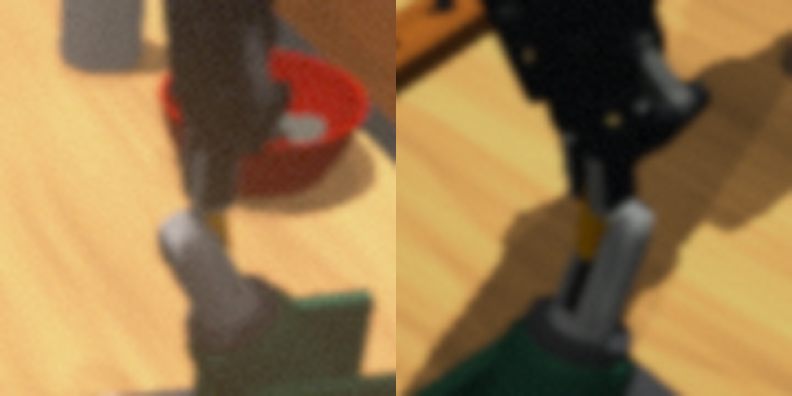

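Emit:
carry_out(
  motion="1 -1.5 0 0.5 0;1 -1 0 0 0;1 0 0 0 0;0.6 0 0 0 0;0.6 0 0 0 0;0.6 0 0 0 0;0.6 0 0 -20 0;0.6 0 0 -30 0",
)

```text
clock: 10.95
tcp_pos: [0.6852, 0.0191, 0.23]
orientation: [3.137, -0.173, -0.003]
contact_force: [1.4, -0.4, 0.3]
grip_width: 0.0337
```

```bash
python3 -c "
from h import *
look('8')"
```

```text
10.95 uvh [-27.5   0.  115. ] F [ 1.4 -0.4  0.3] w 0.0337 yaw -0.1102
```

View pics/w8.png

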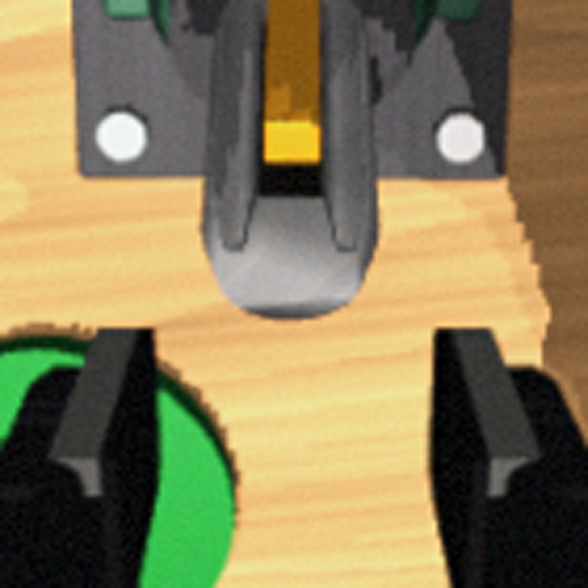

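View pics/s8.png

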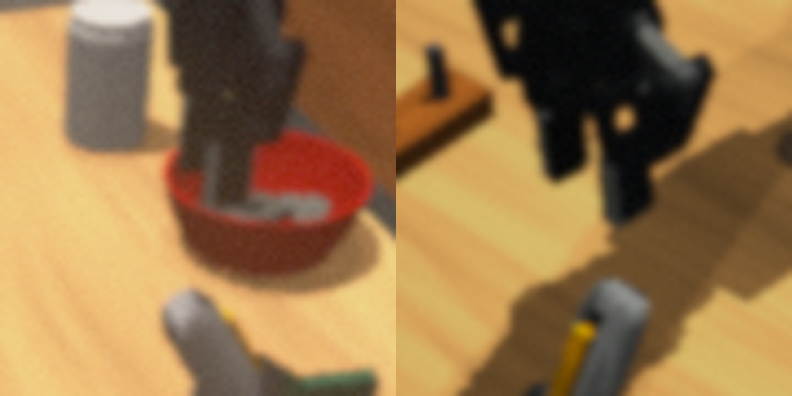

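```bash
python3 -c "
from h import *
import pickle
c,im,o=pickle.load(open('8.pkl','rb'))
for p in ((9,5,46),(19,5,46),(19,-5,46),(19,5,6),(9,0,54),(6.5,0,64),(-13,0,64)):
  a=proj(c,shaftpt(par,*p),True)[0]; print(p,(a-[186,150])*4.2, a)
crop(im,216,80,296,240,3.7,'pics/w8b.png')
"
```

```text
(9, 5, 46) [263.92972222 155.47402498] [248.84041005 187.017625  ]
(19, 5, 46) [263.12354988 114.02860739] [248.64846426 177.14966843]
(19, -5, 46) [321.51181576 114.13574753] [262.55043232 177.17517798]
(19, 5, 6) [266.78902705 -25.08077509] [249.52119692 144.02838688]
(9, 0, 54) [292.17634572 188.21302239] [255.5657966  194.81262438]
(6.5, 0, 64) [292.11640052 241.39358364] [255.55152393 207.47466277]
(-13, 0, 64) [291.90165658 312.7383729 ] [255.50039442 224.46151736]
```

View pics/w8b.png

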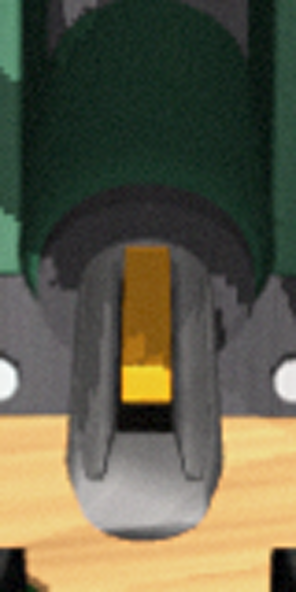

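```bash
sed -i 's/^par=.*/par=[.7111,.0161,-.1120]/' h.py; python3 -c "
from h import *
import pickle
c,im,o=pickle.load(open('w3.pkl','rb'))
crop(im,52,190,142,282,6,'pics/w3w.png')
print(r.get_obs()['joints'], shift([.50,.29,.2]))
"
```

```text
[-0.01128929  0.50031495 -0.15606618  1.51515445  0.08285745  1.12751508
 -1.86478345] [-216.05055773 -248.32235096   31.81333464]
```

View pics/w3w.png

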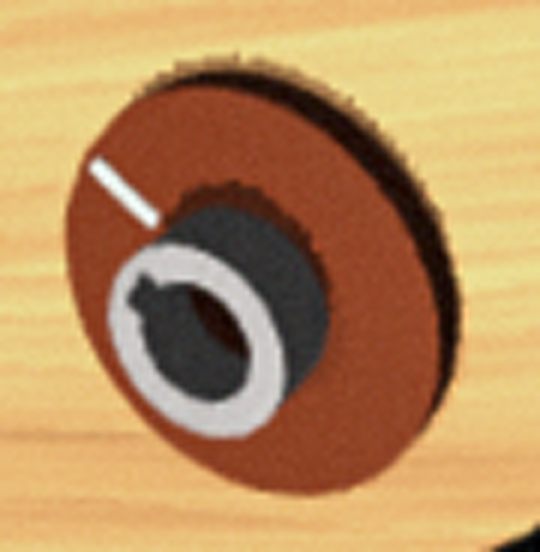

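```bash
python3 -c "
from h import *
import pickle
c,im,o=pickle.load(open('w3.pkl','rb'))
f=lambda u,v,z:onz(c,52+u/6,190+v/6,z,True)
a=f(95,162,.014);b=f(157,222,.014);print(a,b,np.arctan2(*(a-b)[1::-1]))
# boss top ring fit
t=[f(*p,.04) for p in ((108,318),(150,245),(218,262),(287,350),(235,437),(150,400))]
print(np.array(t)[:,:2])
from numpy.linalg import lstsq
t=np.array(t);A=np.c_[2*t[:,:2],np.ones(len(t))];s=lstsq(A,(t[:,:2]**2).sum(1),rcond=None)[0];print(s[:2],np.sqrt(s[2]+s[0]**2+s[1]**2))
k=f(140,292,.04);print(k,np.arctan2(*(k[:2]-s[:2])[::-1]))
k=(a+b)/2;print(np.arctan2(*(k[:2]-s[:2])[::-1]))
"

```

```text
[0.55066166 0.33599536 0.014     ] [0.53232569 0.32036376 0.014     ] 0.7059495212585608
[[0.51627091 0.32628921]
 [0.53545365 0.30442361]
 [0.52964317 0.28439974]
 [0.50496557 0.27149285]
 [0.48094408 0.29702611]
 [0.49236316 0.32131935]]
[0.50811936 0.2995233 ] 0.027415764796243778
[0.52297287 0.31253317 0.04      ] 0.7193275386757939
0.70948427067838
```

```bash
python3 -c "
from h import *
print(shift([.508,.2995,.17]))"
```

```text
[-209.29300939 -258.61214391   61.85839582]
```

Emit:
carry_out(
  motion="0 -35 -43 0 0;0 -35 -43 0 0;0 -35 -43 12 0;0 -35 -43 15 0;0 -35 -43 15 0;0 -34 -43 15 0;0 0 0 0 -0.17;0 0 0 0 -0.17",
)

```text
clock: 12.1
tcp_pos: [0.5053, 0.2994, 0.1719]
orientation: [3.119, 0.373, -0.002]
contact_force: [1.4, -0.4, -0.4]
grip_width: 0.0855
```

Emit:
carry_out(
  motion="0 0 0 0 -0.17;0 0 0 0 -0.17;0 0 0 0 -0.14;0 0 0 0 0;0 0 0 0 0;0 0 0 0 0;0 0 0 0 0;0 0 0 0 0",
)

```text
clock: 13.1
tcp_pos: [0.5064, 0.2986, 0.1723]
orientation: [2.946, 1.091, 0.0]
contact_force: [-1.0, -0.4, -0.9]
grip_width: 0.0854
```

```bash
python3 -c "
from h import *
print(r.get_obs()['tcp_pos'])
look('9',False,(166,90,346,290),3)"
```

```text
[0.50638975 0.29862303 0.17231765]
13.1 uvh [-235.   257.9   57.3] F [-1.  -0.4 -0.9] w 0.0854 yaw 0.7096
```

View pics/w9.png

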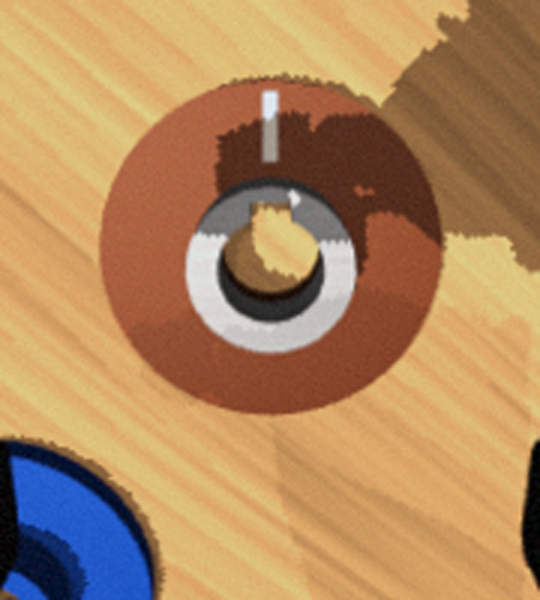

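```bash
python3 -c "
from h import *
import pickle
c,im,o=pickle.load(open('9.pkl','rb'))
f=lambda u,v,z:onz(c,166+u/3,90+v/3,z,True)
for z,P in ((.04,((185,267),(357,267),(271,179),(271,353))),(.014,((99,246),(443,246),(271,78),(271,415)))):
  t=np.array([f(*p,z) for p in P]);print(z,t[:2].mean(0),t[2:].mean(0),np.linalg.norm(t[0]-t[1]),np.linalg.norm(t[2]-t[3]))
a=f(270,92,.014);b=f(270,160,.014);print(np.arctan2(*(a-b)[1::-1]))
print(shift([.507,.2985,.028]))
"
```

```text
0.04 [0.50999242 0.30046259 0.04      ] [0.5097169  0.30023238 0.04      ] 0.054676725638819965 0.05682246194086241
0.014 [0.51126375 0.30143374 0.014     ] [0.50908722 0.29959378 0.014     ] 0.12010988048843771 0.12047450731517302
0.7091640258264146
[  0.4026933    0.47175818 144.29735737]
```

Emit:
carry_out(
  motion="0 3.7 1 20 0;0 0 0 40 0;0 0 0 45 0;0 0 0 30 0;0 0 0 12 0;0 0 0 0 0;1 0 0 0 0;1 0 0 0 0",
  newtons=40,
)

```text
clock: 14.15
tcp_pos: [0.5107, 0.301, 0.0268]
orientation: [-2.945, -1.091, -0.004]
contact_force: [-5.9, -7.6, 19.8]
grip_width: 0.0522
```

Emit:
carry_out(
  motion="1 0 0 0 0;1 0 0 0 0;1 0 0 0 0;1 0 0 -3 0;1 0 0 -15 0;1 0 0 -30 0;1 0 0 -40 0;1 0 0 0 0",
)

```text
clock: 15.15
tcp_pos: [0.5119, 0.3018, 0.1173]
orientation: [-2.944, -1.091, -0.011]
contact_force: [0.2, 0.4, -4.4]
grip_width: 0.0519
```

```bash
python3 -c "
from h import *
print(r.get_obs()['tcp_pos'])
look('10',True,(156,90,356,290),3)"
```

```text
[0.5118872  0.30177222 0.11725776]
15.15 uvh [-229.9  261.6    2.3] F [ 0.2  0.4 -4.4] w 0.0519 yaw 0.7096
```

View pics/w10.png

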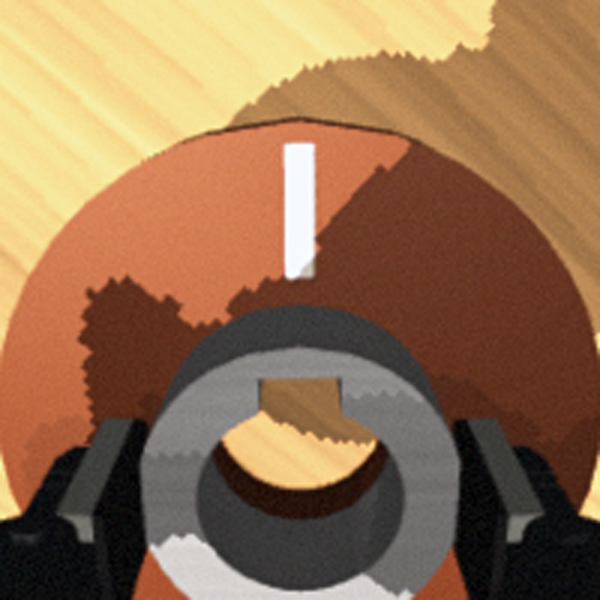

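View pics/s10.png

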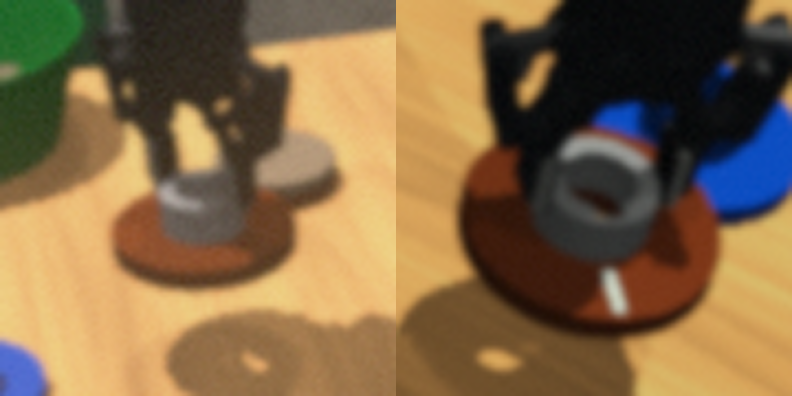

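```bash
cat >> h.py <<'E'
def W(u,h,v=0):
    ct,st=np.cos(par[2]),np.sin(par[2]); return np.array([par[0]+(u*ct-v*st)/1e3,par[1]+(u*st+v*ct)/1e3,.115+h/1e3])
E
python3 -c "
from h import *
print(W(-100,125),shift(W(-100,125)))"
```

```text
[0.61172654 0.0272766  0.24      ] [ -99.76314223  273.27067131 -127.25641453]
```

Emit:
carry_out(
  motion="1 0 0 -30 0;1 -10 25 -32 0;1 -15 40 -32 0;1 -15 42 -20 0;1 -16 45 -13 0;1 -16 45 0 0;1 -16 42 0 0;1 -12 34 0 0",
)

```text
clock: 16.3
tcp_pos: [0.6113, 0.0253, 0.2382]
orientation: [-2.946, -1.089, 0.006]
contact_force: [0.3, 0.4, -3.0]
grip_width: 0.0525
```

Emit:
carry_out(
  motion="1 0 0 0 0.16;1 0 0 0 0.17;1 0 0 0 0.17;1 0 0 0 0.17;1 0 0 0 0.15;1 0 0 0 0;1 0 0 0 0;1 0 0 0 0",
)

```text
clock: 17.3
tcp_pos: [0.6117, 0.0279, 0.2399]
orientation: [3.137, -0.171, -0.001]
contact_force: [-0.4, -0.3, -3.4]
grip_width: 0.0518
```

```bash
python3 -c "
from h import *
look('11',True,(156,50,356,290),2.5)"
```

```text
17.3 uvh [-100.1    0.6  124.9] F [-0.4 -0.3 -3.4] w 0.0518 yaw -0.1086
```

View pics/w11.png

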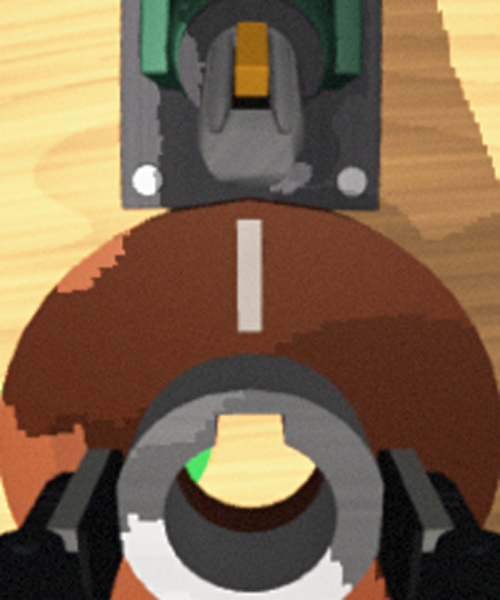

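View pics/s11.png

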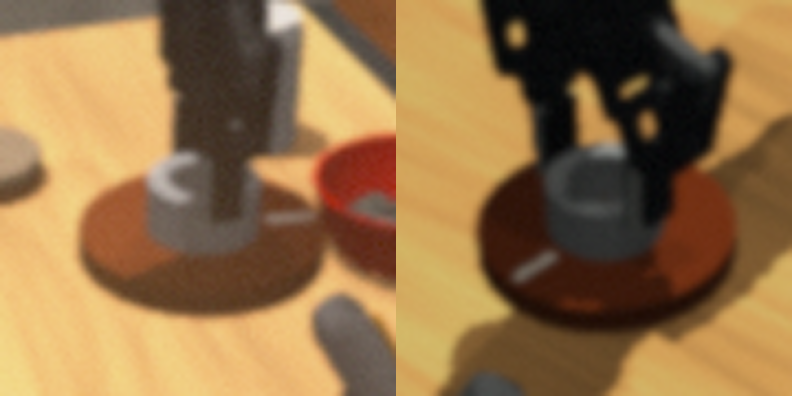

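Emit:
carry_out(
  motion="1 8 1 0 0;1 11 0 0 0;1 11 0 5 0;1 0 0 10 0;1 0 0 10 0;1 0 0 6 0;1 0 0 0 0;1 0 0 0 0",
)

```text
clock: 18.45
tcp_pos: [0.6418, 0.0238, 0.2097]
orientation: [-3.137, 0.173, -0.001]
contact_force: [0.1, -1.1, -4.1]
grip_width: 0.052
```

```bash
python3 -c "
from h import *
look('12',True,(156,50,356,290),2.5)"
```

```text
18.45 uvh [-69.8  -0.1  94.7] F [ 0.1 -1.1 -4.1] w 0.052 yaw -0.1102
```

View pics/s12.png

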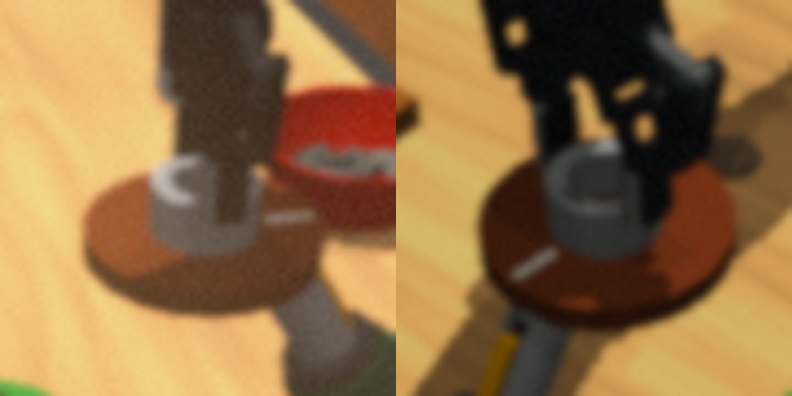

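Emit:
carry_out(
  motion="1 0 0 3 0;1 0 0 3 0;1 0 0 3 0;1 -1 0 3 0;1 -1 0 3 0;1 -1 0 3 0;1 0 0 0 0;1 0 0 0 0",
  newtons=40,
)

```text
clock: 19.6
tcp_pos: [0.6377, 0.0242, 0.1915]
orientation: [3.137, -0.173, -0.002]
contact_force: [-7.0, -0.1, 2.7]
grip_width: 0.0521
```

```bash
python3 -c "
from h import *
look('13',True,(156,50,356,290),2.5)"
```

```text
19.6 uvh [-73.8  -0.2  76.5] F [-7.  -0.1  2.7] w 0.0521 yaw -0.1101
```

View pics/s13.png

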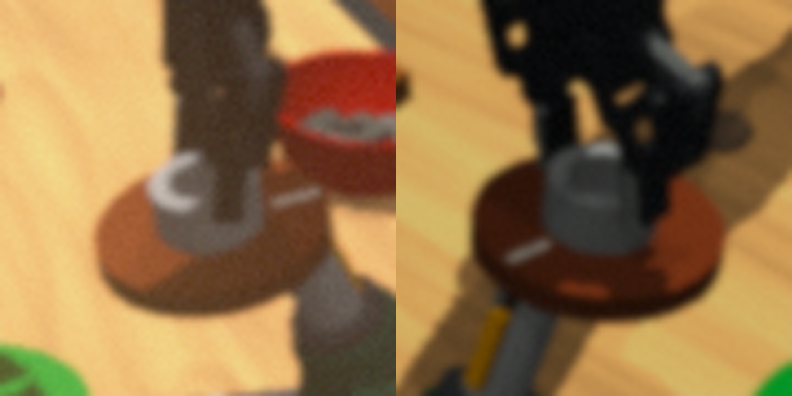

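View pics/w13.png

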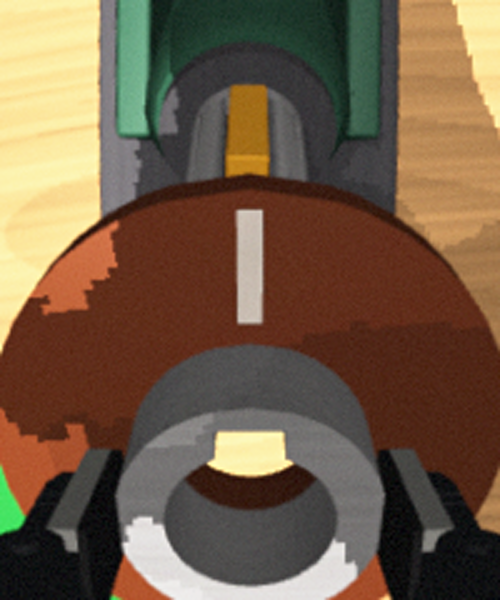

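Emit:
carry_out(
  motion="1 -1 0 3 0;1 -1 0 3 0;1 -1 0 3 0;1 -1 0 3 0;1 0 0 3 0;1 0 0 1 0;1 0 0 0 0;1 0 0 0 0",
)

```text
clock: 20.75
tcp_pos: [0.6329, 0.0248, 0.175]
orientation: [3.137, -0.172, -0.005]
contact_force: [-7.6, 0.2, 2.5]
grip_width: 0.0518
```

```bash
python3 -c "
from h import *
look('14',True,(156,50,356,290),2.5)"
```

```text
20.75 uvh [-78.7  -0.1  60. ] F [-7.6  0.2  2.5] w 0.0518 yaw -0.1099
```

View pics/s14.png

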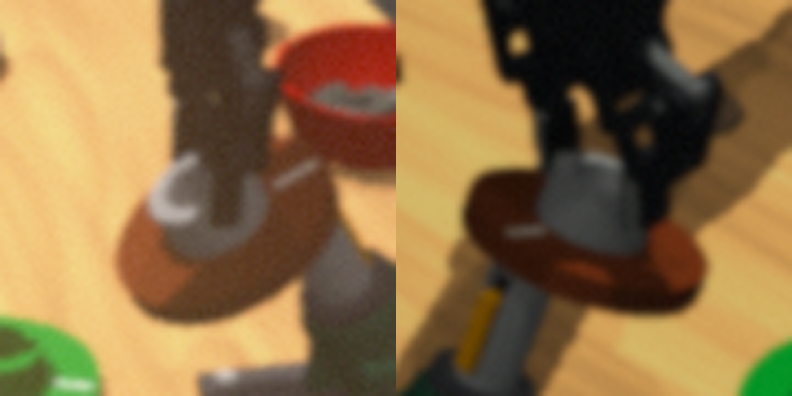

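View pics/w14.png

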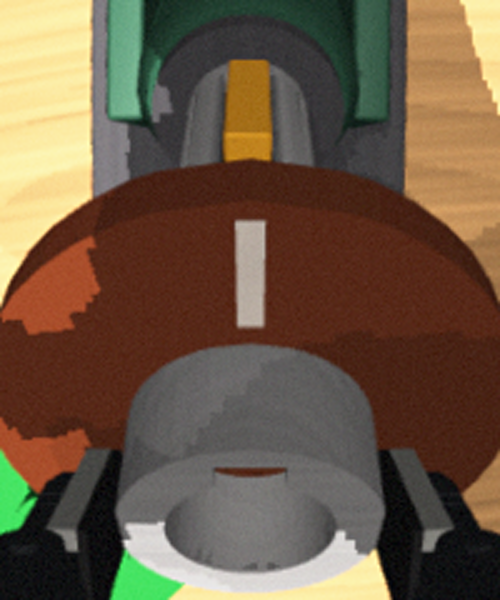

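```bash
cat >> h.py <<'E'
def fitw(tag,rows,box,k):
    import pickle
    c,im,o=pickle.load(open(f'{tag}.pkl','rb'))
    L=np.array([p for p,_ in rows],float); px=np.array([box[1]+v/k for _,v in rows])
    def f(q):
        u0,h0,t=q; C,S=np.cos(t),np.sin(t)
        P=np.array([W(u0+x*C-z*S,h0+x*S+z*C) for x,z in L])
        return proj(c,P,True)[:,1]-px
    s=least_squares(f,[-60,30,.5]); u0,h0,t=s.x
    print('u0,h0',s.x[:2].round(1),'tilt',np.degrees(t).round(1),'res',s.fun.round(1))
    x=u0*c30+h0*s30; z=-u0*s30+h0*c30
    print('wheel origin in shaft frame x,z',round(x,1),round(z,1))
    q=uvh(o['tcp_pos']);d=np.array([q[0]-u0,q[2]-h0]);C,S=np.cos(t),np.sin(t)
    print('TCP in wheel frame x,z',round(d[0]*C+d[1]*S,1),round(-d[0]*S+d[1]*C,1))
E
python3 -c "
from h import *
fitw('14',[((60,0),160),((60,14),200),((27,14),345),((27,40),448),((22,40),468),((-27,40),590)],(156,50),2.5)"
```

```text
u0,h0 [-64.   37.1] tilt 29.3 res [-0.2  0.6 -0.6  0.5 -0.6  0.4]
wheel origin in shaft frame x,z -36.9 64.1
TCP in wheel frame x,z -1.6 27.2
```

Emit:
carry_out(
  motion="1 -2 0 -3.5 0;1 -2 0 -4 0;1 6 0 -3.5 0;1 8 0 -4.5 0;1 9 0 -5 0;1 9 0 -5 0;1 0 0 0 0;1 0 0 0 0",
)

```text
clock: 21.9
tcp_pos: [0.6622, 0.0214, 0.2005]
orientation: [3.137, -0.173, -0.001]
contact_force: [0.4, -0.8, -4.0]
grip_width: 0.0523
```

```bash
python3 -c "
from h import *
look('15',True,(156,50,356,290),2.5)"
```

```text
21.9 uvh [-49.2  -0.2  85.5] F [ 0.4 -0.8 -4. ] w 0.0523 yaw -0.1102
```

View pics/s15.png

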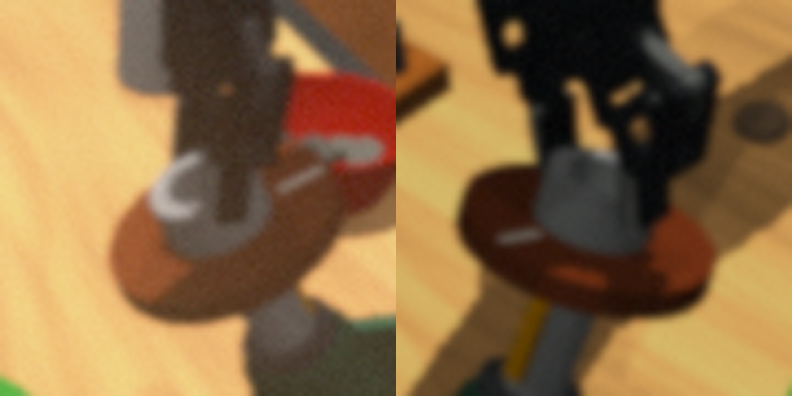

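View pics/w15.png

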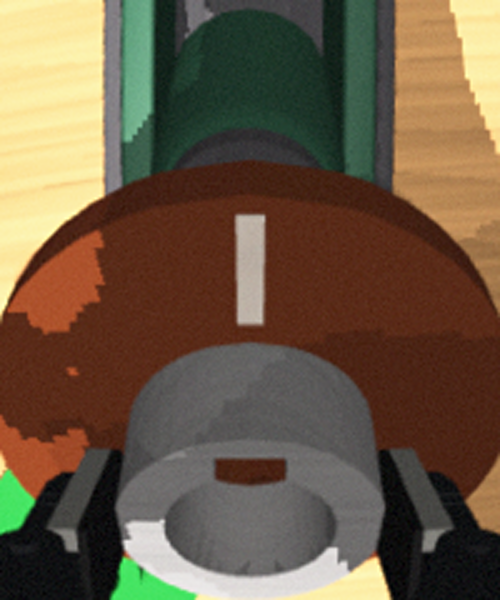

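```bash
python3 -c "
from h import *
fitw('15',[((60,0),162),((60,14),196),((27,14),343),((27,40),438),((22,40),458),((-27,40),597)],(156,50),2.5)"
```

```text
u0,h0 [-37.   60.8] tilt 25.1 res [-0.1  0.2 -0.1  0.2 -0.3  0.1]
wheel origin in shaft frame x,z -1.7 71.2
TCP in wheel frame x,z -0.5 27.6
```

Emit:
carry_out(
  motion="1 2 0 3.5 0;1 2 0 3.5 0;1 2 0 3.5 0;1 2 0 3.5 0;1 2 0 3.5 0;1 0 0 0 0;1 0 0 0 0;1 0 0 0 0",
)

```text
clock: 23.05
tcp_pos: [0.6725, 0.0203, 0.1835]
orientation: [-3.137, 0.173, -0.001]
contact_force: [0.3, -0.7, -4.8]
grip_width: 0.0517
```

```bash
python3 -c "
from h import *
look('16',True,(156,50,356,290),2.5)"
```

```text
23.05 uvh [-38.8  -0.1  68.5] F [ 0.3 -0.7 -4.8] w 0.0517 yaw -0.1102
```

View pics/s16.png

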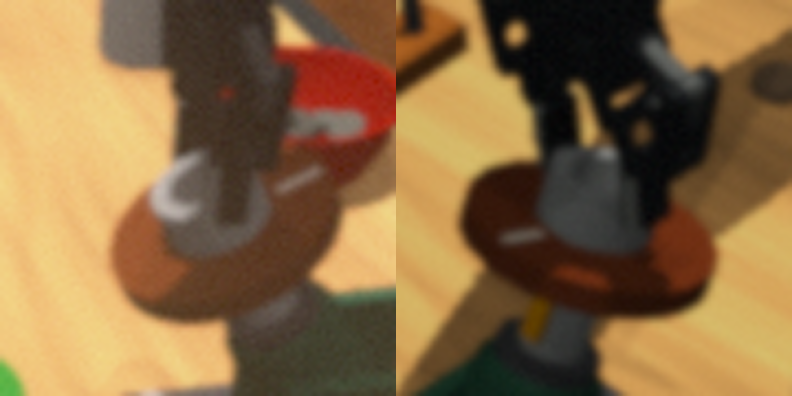

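View pics/w16.png

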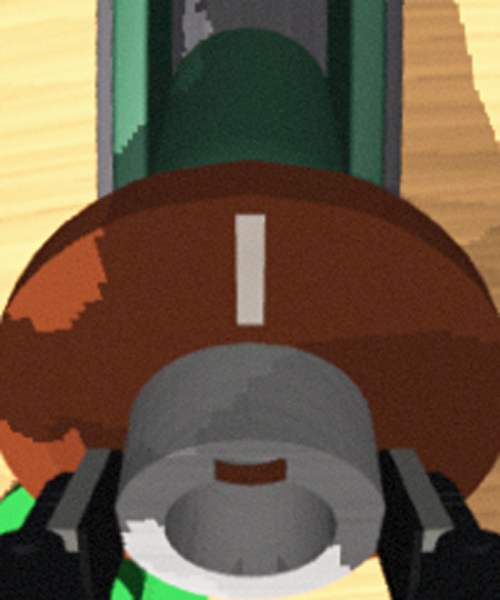

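Emit:
carry_out(
  motion="1 1 0 1.7 0;1 1 0 1.7 0;1 1 0 1.7 0;1 1 0 1.7 0;1 1 0 1.7 0;1 1 0 1.7 0;1 0 0 0 0;1 0 0 0 0",
)

```text
clock: 24.2
tcp_pos: [0.6784, 0.0196, 0.1731]
orientation: [-3.137, 0.173, 0.0]
contact_force: [-0.0, -0.2, -3.5]
grip_width: 0.0522
```

```bash
python3 -c "
from h import *
look('17',True,(156,50,356,290),2.5)"
```

```text
24.2 uvh [-32.9  -0.1  58.1] F [-0.  -0.2 -3.5] w 0.0522 yaw -0.1102
```

View pics/s17.png

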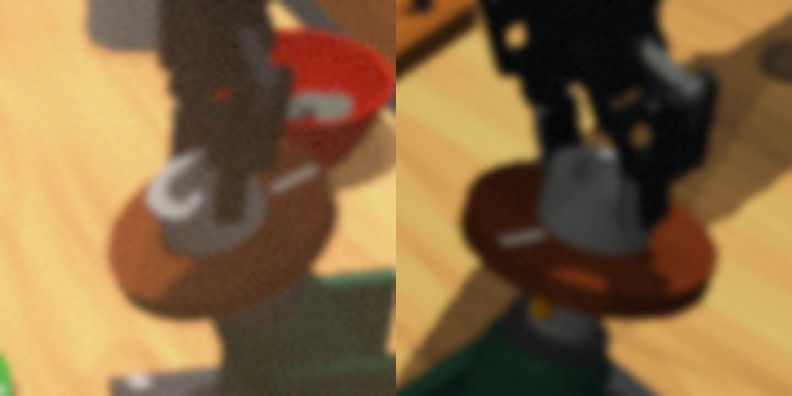

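View pics/w17.png

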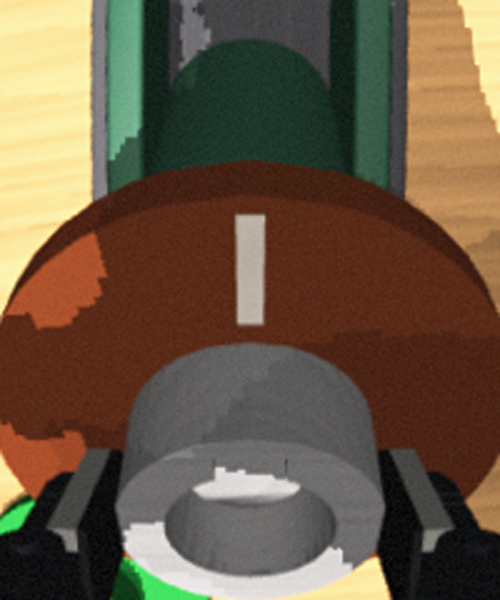

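Emit:
carry_out(
  motion="1 1.2 0 2 0;1 1.2 0 2 0;1 1.2 0 2 0;1 1.2 0 2 0;1 1.2 0 2 0;1 1.2 0 2 0;1 1.2 0 2 0;1 0 0 0 0",
)

```text
clock: 25.35
tcp_pos: [0.6861, 0.0192, 0.1585]
orientation: [-3.137, 0.172, 0.003]
contact_force: [-4.0, 3.4, -5.2]
grip_width: 0.052
```

```bash
python3 -c "
from h import *
look('18',True,(156,50,356,290),2.5)"
```

```text
25.35 uvh [-25.2   0.3  43.5] F [-4.   3.4 -5.2] w 0.052 yaw -0.1098
```

View pics/s18.png

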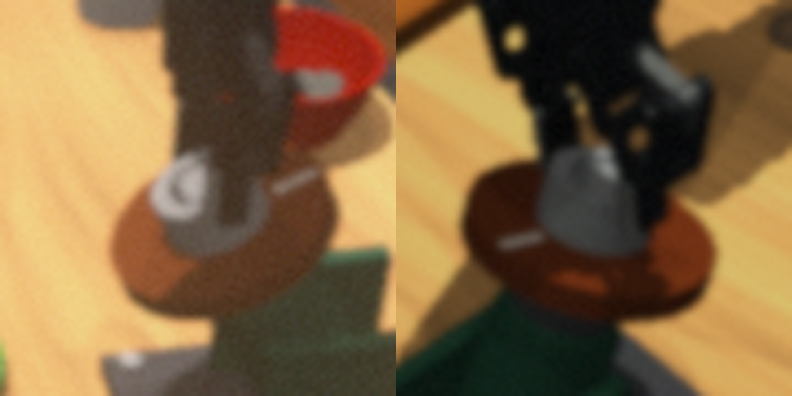

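View pics/w18.png

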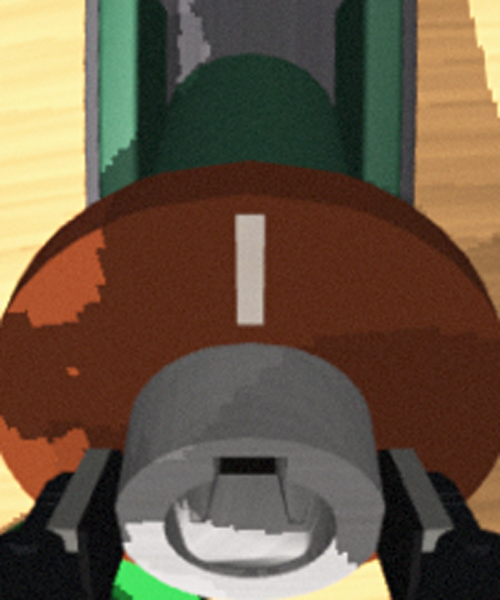

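Emit:
carry_out(
  motion="1 0 -0.5 2 0;1 1 0 2 0;1 1.2 0 2 0;1 1.2 0 2 0;1 1.2 0 2 0;1 1.2 0 2 0;1 0 0 0 0;1 0 0 0 0",
)

```text
clock: 26.5
tcp_pos: [0.6919, 0.0188, 0.1465]
orientation: [-3.137, 0.173, 0.003]
contact_force: [-4.8, 3.4, -5.0]
grip_width: 0.052
```

```bash
python3 -c "
from h import *
look('19',True,(156,50,356,290),2.5)"
```

```text
26.5 uvh [-19.4   0.6  31.5] F [-4.8  3.4 -5. ] w 0.052 yaw -0.11
```

View pics/s19.png

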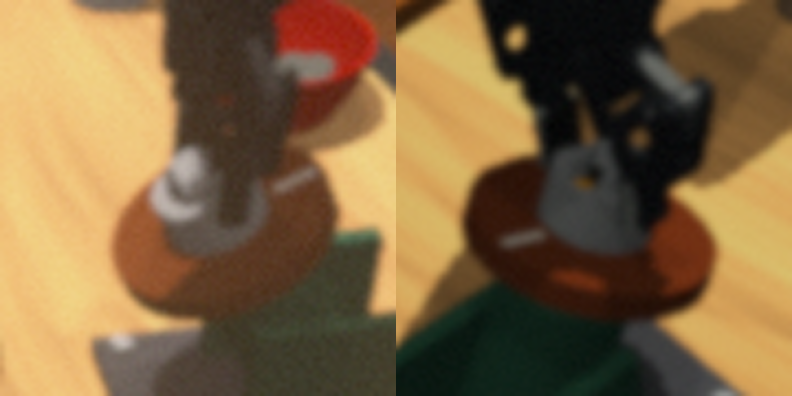

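View pics/w19.png

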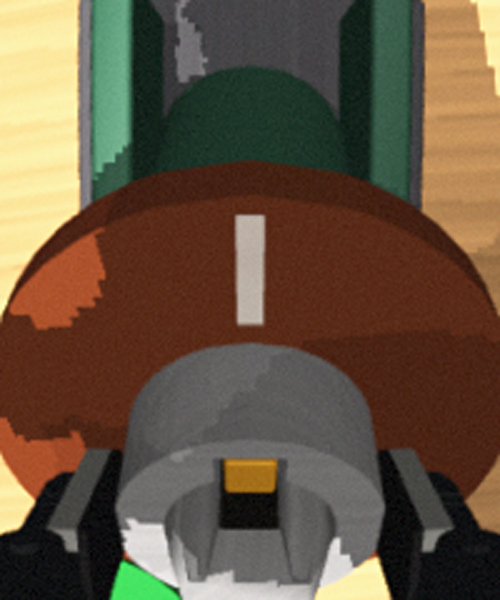

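Emit:
carry_out(
  motion="1 0.8 -0.5 2 0;1 1 0 2 0;1 1 0 2 0;1 1 0 2 0;1 1 0 2 0;1 0 0 1 0;1 0 0 0 0;1 0 0 0 0",
)

```text
clock: 27.65
tcp_pos: [0.6952, 0.0186, 0.1373]
orientation: [3.136, -0.173, -0.007]
contact_force: [-15.4, 1.7, 9.8]
grip_width: 0.0522
```

```bash
python3 -c "
from h import *
look('20',True,(156,50,356,290),2.5)"
```

```text
27.65 uvh [-16.    0.7  22.3] F [-15.4   1.7   9.8] w 0.0522 yaw -0.1102
```

View pics/s20.png

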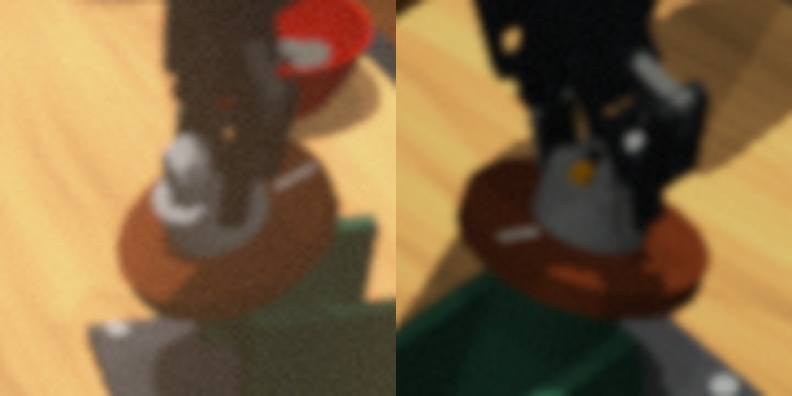

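View pics/w20.png

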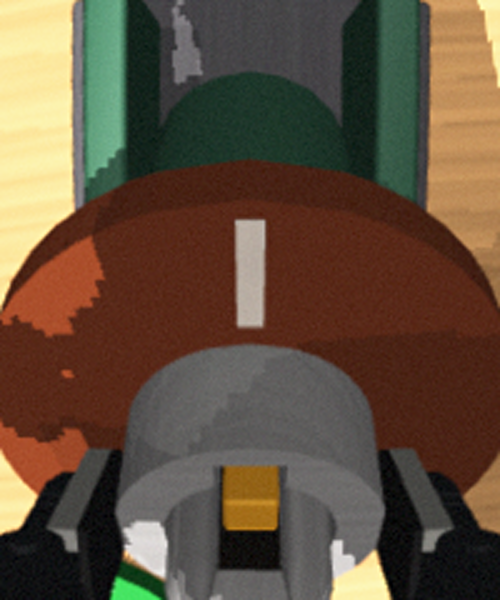

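Emit:
carry_out(
  motion="1 -0.5 0 -0.5 0;0 0 0 0 0;0 0 0 0 0;0 0 0 0 0;0 0 0 0 0;0 0 0 -15 0;0 0 0 -30 0;0 0 0 -40 0",
)

```text
clock: 28.8
tcp_pos: [0.6966, 0.0185, 0.2227]
orientation: [3.137, -0.173, -0.002]
contact_force: [0.4, 0.5, 0.1]
grip_width: 0.0854
```

Emit:
carry_out(
  motion="0 -20 0 -20 0;0 -30 0 0 0;0 -30 0 0 0;0 -5 0 0 0;0 0 0 0 0;0 0 0 0 0;0 0 0 0 0;0 0 0 0 0",
)

```text
clock: 29.8
tcp_pos: [0.6127, 0.0278, 0.2414]
orientation: [-3.137, 0.173, 0.0]
contact_force: [0.0, -0.0, 0.5]
grip_width: 0.0853
```

```bash
python3 -c "
from h import *
look('21',False,(156,0,356,240),2.5)
o=[]
for n in('side','scene'):
  c=camera_params(n);im=grab_frame(n);a,b=proj(c,shaftpt(par,0,0,20))[0].astype(int)
  o.append(cv2.resize(im[b-40:b+40,a-40:a+40,::-1],None,fx=5,fy=5,interpolation=cv2.INTER_CUBIC))
cv2.imwrite('pics/s21.png',np.hstack(o))
"
```

```text
29.8 uvh [-99.1   0.7 126.4] F [ 0.  -0.   0.5] w 0.0853 yaw -0.1104
```

View pics/s21.png

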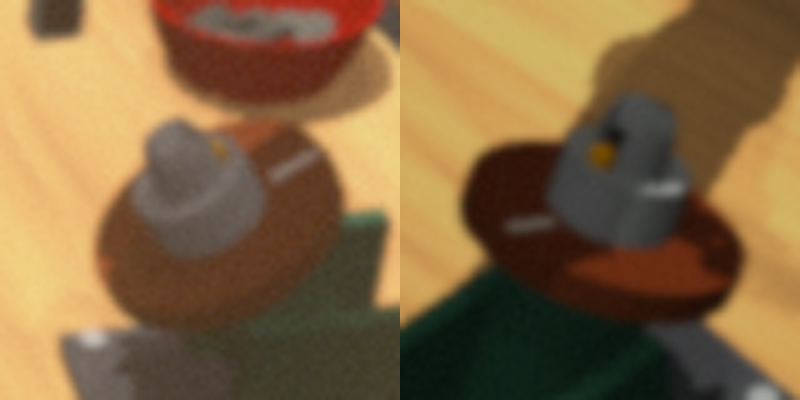

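View pics/w21.png

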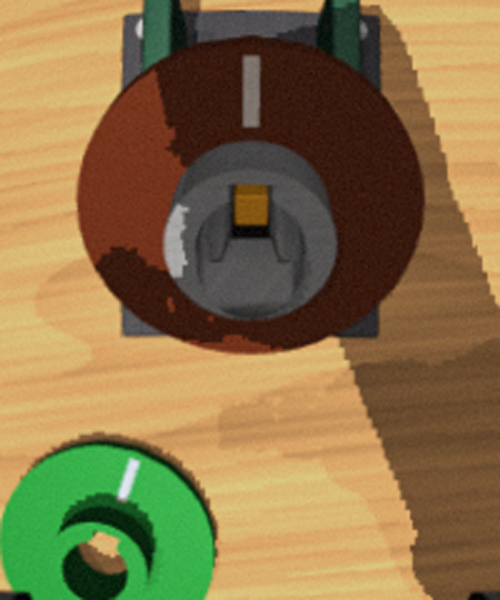

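```bash
python3 -c "
from h import *
import pickle
c,im,o=pickle.load(open('21.pkl','rb'))
crop(im,215,40,300,150,5.4,'pics/w21b.png')
for n,p in dict(discfar=(60,0,14),discfarb=(60,0,0),bosstopfar=(27,0,40),bossbasefar=(27,0,14),bosstopnear=(-27,0,40),discnear=(-60,0,0),discneart=(-60,0,14),keytopedge=(19,0,46),keybot=(9,0,46),floor=(9,0,54),tip=(-13,0,64),bL=(0,27,40),bR=(0,-27,40),kwouter=(22,0,40)).items():
  a=proj(c,shaftpt(par,*p),True)[0];print(n,((a-[156,0])*2.5).round(0),((a-[215,40])*5.4).round(0))
"
```

```text
discfar [252.  38.] [ 225. -134.]
discfarb [251.  30.] [ 224. -152.]
bosstopfar [252. 163.] [225. 137.]
bossbasefar [251. 135.] [224.  76.]
bosstopnear [251. 315.] [224. 464.]
discnear [251. 330.] [223. 496.]
discneart [251. 350.] [223. 540.]
keytopedge [251. 196.] [225. 207.]
keybot [251. 226.] [224. 272.]
floor [251. 238.] [225. 298.]
tip [251. 319.] [224. 474.]
bL [165. 244.] [ 37. 311.]
bR [338. 244.] [411. 312.]
kwouter [251. 179.] [225. 170.]
```

View pics/w21b.png

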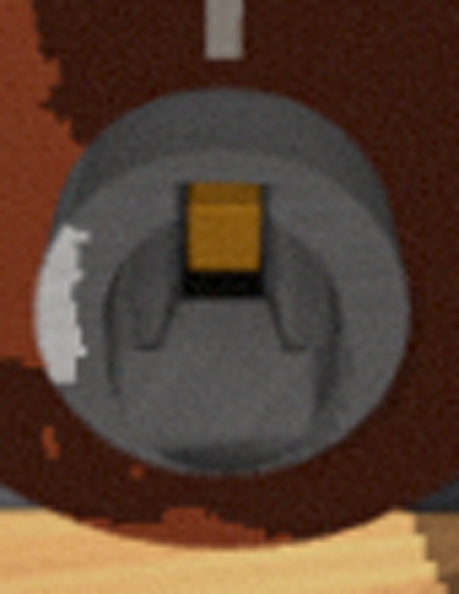

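```bash
python3 -c "
from h import *
import pickle
c,im,o=pickle.load(open('21.pkl','rb'))
crop(im,180,5,330,70,5.3,'pics/w21c.png')
crop(im,180,90,330,150,5.3,'pics/w21d.png')
"
```

```text
(no output)
```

View pics/w21c.png

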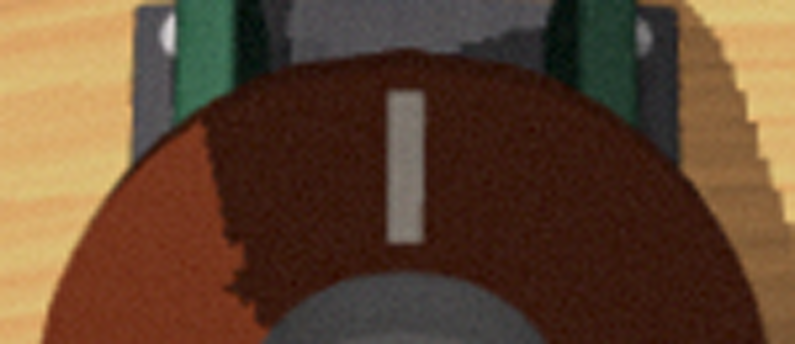

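View pics/w21d.png

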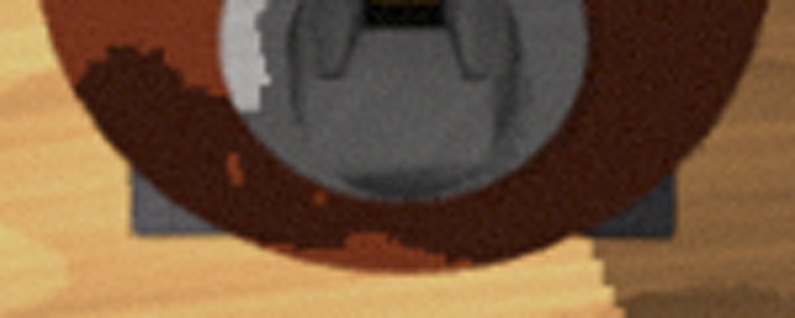

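```bash
python3 -c "
from h import *
fitw('21',[((60,0),14.06),((-60,14),141.3),((27,14),55.9),((27,40),67.8),((22,40),73.9),((-27,40),127.8)],(0,0),1)
import pickle
c,im,o=pickle.load(open('21.pkl','rb'))
# shaft reference: key edge rows
px=np.array([40+205/5.4,40+270/5.4,40+296/5.4])
f=lambda q: proj(c,np.array([W(q[0]+(x*c30-z*s30),q[1]+(x*s30+z*c30)) for x,z in((19,46),(9,46),(9,54))]),True)[:,1]-px
print(f([0,0]))
# fixed-tilt fits x only
L=[((60,0),14.06),((-60,14),141.3),((27,14),55.9),((27,40),67.8),((22,40),73.9),((-27,40),127.8)]
g=lambda q: proj(c,np.array([shaftpt(par,p[0]+q[0],0,p[1]+q[1]) for p,_ in L]),True)[:,1]-np.array([v for _,v in L])
for z in (0,1,2,3):
  s=least_squares(lambda q:g([q[0],z]),[0]);print(z,s.x,s.fun.round(2),s.cost)
"
```

```text
u0,h0 [-1.5 -0.8] tilt 30.3 res [-0.1 -0.   0.2 -0.  -0.  -0. ]
wheel origin in shaft frame x,z -1.7 0.0
TCP in wheel frame x,z -20.1 159.0
[0.30802686 0.34171075 0.31068993]
0 [-1.85193636] [-0.01  0.2   0.24 -0.18 -0.18  0.02] 0.08122058959423947
1 [-1.4267846] [-0.27  0.44  0.16 -0.22 -0.18  0.25] 0.21805816900921624
2 [-1.00179431] [-0.53  0.7   0.08 -0.25 -0.19  0.48] 0.5488814269238256
3 [-0.5769662] [-0.79  0.95 -0.   -0.29 -0.19  0.72] 1.0784619127234083
```

```bash
python3 -c "
from h import *
im=grab_frame('scene');cv2.imwrite('pics/fin.png',im[:,:,::-1])
print(r.hand_in(), r.get_obs()['clock'])"
```

```text
the job is handed in; nothing more can be done
the job is handed in; nothing more can be done
```

View pics/fin.png

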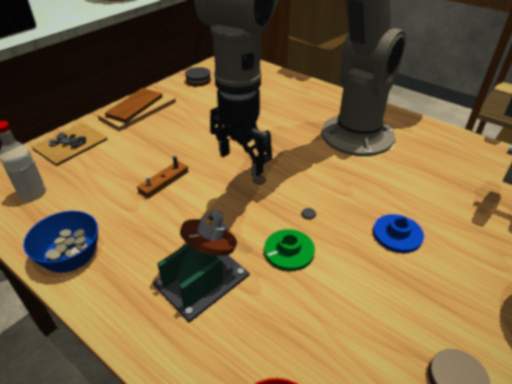

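The key is seated in the shaft's slot and the brown wheel is on the shaft, home against the flange and released. I handed the job in at about 30 s.

1. **Key:** I slid it into the slot flat, let it drop, and checked it from above. The bare slot floor above its upper end matched what a key fully down should leave.
2. **Wheel:** I tilted it to the shaft's lean by pressing its far side on the shaft's end face, then slid it down with the key in the keyway until it stopped at about 18 N.
3. **Final fit:** After letting go, the wrist picture gave the wheel 0.0 mm from the flange (good to about 1 mm) at a 30.3° tilt. It sat about 1.7 mm off-axis on its downhill side. The bore's play explains about 1.2 mm of that, and I put the rest down to calibration.
4. **Rest of the scene:** The last scene picture shows the other two pieces still in the rack and the two stones where they were, with the gripper clear of the wheel.

No check failed. I did not give the wheel an extra push home after letting go.

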